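# Bring the feeding cone round the bent rail and lock it at the hatch

## Robot

A 6-joint arm with a two-finger parallel gripper is mounted at the origin on the work surface. World frame = base frame: x ahead of the robot, y to its left, z up, the work surface at z = 0. Lengths are in m, angles in rad, forces in N, time in s.
With the tool pointing down it reaches from about 0.35 to 0.95 m from the base axis. Payload 17.4 kg.
Tool frame: the origin (TCP) lies at the very end of the fingers, on their centre line; the grasp point (between the pads) lies 19 mm behind it; z points along the fingers, y is the line along which they close (so a half turn about z gives the same grasp; the last joint's range is limited). The gripper opens to 93 mm and grips with 3 to 60 N. Pads are 15 mm wide; open, the fingers measure 128 mm over their backs; the gripper's body (75 mm by 188 mm) begins 65 mm behind the grasp point.
Start: joints at [1.268, 0.116, 1.442, -0, 1.584, -0.038], TCP at [0.177, 0.651, 0.187] pointing down, gripper open.
Joint ranges: [-2.83, 2.83], [-0.83, 2.19], [0.07, 2.5], [-1.14, 4.28], [0.01, 3], [-2.97, 2.97]. Speed limits (rad/s): [1.89, 1.89, 2.22, 3.14, 3.14, 3.14].

## Interface

Orientations are given as a 3x3 rotation matrix whose columns are the frame's x, y, z axes.
In Python, from workcell import status, get_image, calibration, r gives the robot as it stands. The module is installed in compiled form; this text tells all that it offers.
- The arm moves only by the tool move_arm, never from a script. Its argument "deltas" is a list of rows, each a list of 3 entries, a list of its own where there are three numbers: the shift along the tool's x, y, z in cm, then the turn, a rotation vector about the tool's x, y, z in rad, then the opening in per cent of the stroke, from 0 (shut) to 100 (fully open). A call has 1 to 20 rows; each row is the pose to reach, as a shift and turn from the pose commanded when the call began, along the tool's axes at that moment; what a row does not reach only later rows make up. A row lasts 1/8 s, in which the tool goes at most 62.5 mm and 10.7 degrees, less where a joint would pass 70% of its speed; a pose out of reach is approached as far as the arm can. A call with a gripper value outside its range is refused whole. The fingers move at their own pace and stop on an object; the grip force is fixed at half the most. Time passes only in rows, so rows that repeat a pose let the fingers close. It gives the time, the measured TCP pose, the force, the opening and the grip force at its end, in the units of the state.
- status.state(): the state, without advancing time (a new reading comes with each control period).
- get_image(name): name is "scene" or "top" or "wrist"; returns (picture, depth): 420x560x3 uint8, red, green, blue; 420x560 float32, m along the optical axis (not along the pixel's ray), 0 where there is no reading.
- calibration(name): a dict with "K" (3x3 intrinsics, pixels), "R" (3x3) and "t" (3): a world point X has camera coordinates R X + t; the wrist camera has in their place "mount" (4x4, takes a point from camera to tool coordinates, whose origin is the TCP and whose axes are the flange's). Camera axes: x right, y down, z forward; pixel columns grow to the right and rows downward; lengths in m; the calibration is good to about 2 mm. A picture is of the moment at which its call begins: read the wrist's pose just before it. calibration takes no time and is no camera call.
- r.finish_job(): hands the job in; it is judged then, once.
The state is a dict: "t": time; "joint_pos": joint angles; "qvel": joint speeds; "tau": joint torques, N m; "position": TCP position; "ee_rot": TCP orientation; "contact_force": force on the tool from outside, world axes, zero at the start; "wrist_torque": the same for the moment, N m; "grip_width": finger opening in m; "grip_force": force on a finger pad.
Only numpy, scipy, OpenCV 4.12 (cv2) and the standard library are available. Lean on these libraries where they do the work, as an engineer would, in place of code of your own. Each camera call takes 0.05 s, during which the arm holds its last target. There are 200 camera calls.

## Task

The feeding cone hangs from a white ring threaded on the bent steel rail. Take the ring by its tab and slide it gently along the rail, round both corners, to the black stop over the feeding hatch, feeling your way so that ring and rail are never forced, and press it fully home there with a light push of about 7 N for a moment; then swing the clear keeper arm fully across the rail behind the ring by its steel pin, let go, and leave everything else on the tray where it is.

Things in the scene. Friction and masses are not known exactly. Their poses are not given: they have to be found in the camera images.
- rail: Fixture: level stainless rod, 6 mm thick, bent in plan, centreline 150 mm above this origin all along, on a thin post at each end; rigid. Force from rod on ring: below 10 N on the way (once 20 mm from its start), below 20 N at the stop. Origin: foot of the start post, on the tray floor. The rod runs straight along this +x for 110 mm to first_bend.
- first_bend (a point): Point on the rod's centreline where the first bend begins (axes as rail). From here: left turn (seen from above) of 60 deg at 35 mm radius, 70 mm straight, right turn of 60 deg at 35 mm radius, 85 mm straight to home. Bent by hand: kinks of up to 0.22 rad either way at start and end of each bend, midway along the 70 mm and 35 mm into the 85 mm; not measured: feel them.
- home (a point): Point on the rod's centreline where the ring's origin is, along the rod, when its front face touches the stop; x along the rod to the stop, z up. The stop is a black disc, 24 mm, near face 6 mm past this point, the end post 45 mm past it. Poses are good to 2 mm only: feel the stop; press on it with over 4 N for 0.2 s. Below is the hatch in a glass pane, 36 mm above the tray floor.
- collar: White plastic ring, loose on the rail: bore 9 mm (1.5 mm play all round), outside 24 mm, 12 mm long. Origin: centre of the bore; x along the bore towards the stop, z up. Free-hanging, its origin is 1.5 mm under the rod's centreline. A blue feeding cone, 56 mm wide, hangs below, down to 76 mm under the origin. About 70 g.
- tab (a point): Point in the flat upright grip tab on the ring, 36 mm straight above the ring's origin (axes as collar). The tab is 10 mm thick (y), 16 mm long (x) and free to grip from 15 to 53 mm above the ring's origin.
- keeper (a joint): Angle of the keeper, a clear acrylic arm 72 x 10 x 6 mm that swings level about an upright pivot. 0: closed (a hard end), the arm lies over the rod, its edge 2 mm behind the back of a ring that is home. 1.57: open, the arm lies alongside the rod and points back from the stop; it starts open (1.2 to 1.65). Takes about 0.03 N m to turn, stays where left.
- keeper_pin (a point): Top centre of the upright steel pin on the keeper arm, 10 mm thick, 35 mm of it free above the arm, 30 mm from the pivot: push or pinch it here.
- keeper_pivot (a point): Pivot of the keeper arm, at the arm's underside, 4 mm above the rod's centreline, 60 mm to the left of the rod (along home's +y) and 13 mm back from the home point. The arm closes anticlockwise seen from above; closed it points along home's -y.
- shell: White ceramic shell ornament, 50 mm across, 40 mm high, loose on the tray; leave it. Origin under its centre.
- fork: Stainless planting fork, 205 mm long, 30 mm wide, 12 mm high, lying on the tray; leave it. Origin near its middle, x towards the tines.
- food_jar: Amber glass food jar with black cap, 52 mm across, 62 mm high; leave it. Origin under its centre.
- cleaner: Glass cleaning magnet, 34 x 72 x 32 mm; leave it. Origin under its centre.
- dose_cup: Small white plastic dosing cup, 48 mm across, 36 mm high; leave it. Origin under its centre.
Not all that is in view belongs to the job. What is meant by the collar is not orange, red or turquoise, and is the larger of those in its own colour.

How it is judged:
On the way, in this order (a step that is already met when the one before it is completed fails the run):
1. the ring is pressed fully home against the stop (within 2 mm along the rail, over 4 N) while the keeper is still open (x of collar in the frame of home above -0.002 m and contact force between collar and rail above 4 N and value of joint keeper above 0.6 rad), for 0.2 s.
2. the keeper is swung across behind it (x of collar in the frame of home above -0.005 m and value of joint keeper below 0.08 rad), for 0.2 s.
At the end, for the whole second after the job is handed in: the ring rests on the rail within 5 mm of touching the stop, and the keeper is closed across the rail behind it to within 0.08 rad (all of step 2 and distance between collar and home below 0.008 m and linear speed of collar below 0.02 m/s).
It fails at once if ring or cone forced against the rail on the way, between 20 mm past its start and 10 mm short of the stop: more than 10 N (contact force between collar and rail above 10 N and distance of collar from where it was at the start of the episode above 0.02 m and x of collar in the frame of home below -0.01 m).
It fails at once if ring or cone forced against the rail, its stop or its keeper anywhere once 20 mm from its start: more than 20 N (contact force between collar and rail above 20 N and distance of collar from where it was at the start of the episode above 0.02 m).
It fails at once if something else on the tray pushed more than 15 mm (distance of any of shell, fork, food_jar, cleaner, dose_cup from where it was at the start of the episode above 0.015 m).
It also fails if it takes over 72 s, if anything falls off the work surface, if the arm or the gripper's body presses on something with over 40 N, if the wrist force passes 120 N, or if a joint passes its speed limit or range.

## Working session

There is one attempt and no reset: what is moved stays moved. The work goes in short steps, Python scripts to look and compute and a tool call to move; the robot and the scene stay as the last step left them, time stands still between calls to the robot, and variables do not carry over. Pictures are saved under pics/ and viewed, at most 10 in all, crops included, and the job is handed in when it is done.

Besides the shell and the picture viewer there is one more tool, called as name(argument=value, ...), one argument or row to a line, values as JSON. move_arm: Moves the arm, as the interface text tells. Its arguments: {"type":"object","properties":{"deltas":{"type":"array"}},"required":["deltas"]}

```bash
mkdir -p pics
cat > h.py <<'E'
import numpy as np, cv2
from workcell import status, get_image, calibration, r
def save(n,im): cv2.imwrite('pics/'+n+'.png', im[...,::-1])
def ray(cal,u,v):
    K,R,t=[np.array(cal[k]) for k in 'KRt']
    d=R.T@np.linalg.inv(K)@np.array([u,v,1.]); return -R.T@t, d
def onz(cal,u,v,z):
    o,d=ray(cal,u,v); return o+d*(z-o[2])/d[2]
def pt(cal,u,v,dep):
    o,d=ray(cal,u,v); return o+d*dep
def proj(cal,X):
    K,R,t=[np.array(cal[k]) for k in 'KRt']
    c=K@(R@np.array(X)+t); return c[:2]/c[2]
E
python3 - <<'E'
from h import *
ims=[]
for n in ('scene','top'):
    im,d=get_image(n); np.savez('pics/'+n,im=im,d=d); save(n+'1',im)
    c=calibration(n); o,_=ray(c,0,0); print(n,o.round(3),np.array(c['R']).round(2).tolist(),np.array(c['K'])[0,0])
print(status.state()['t'],status.state()['contact_force'])
E
```

```text
scene [ 1.282 -0.319  1.049] [[0.32, 0.95, -0.0], [0.72, -0.25, -0.64], [-0.61, 0.21, -0.77]] 541.6280029279139
top [ 0.479 -0.07   1.297] [[0.0, -1.0, 0.0], [-1.0, -0.0, -0.07], [0.07, -0.0, -1.0]] 518.191878682743
0.1 [0.04185455 0.68663921 1.43490271]
```

View pics/top1.png

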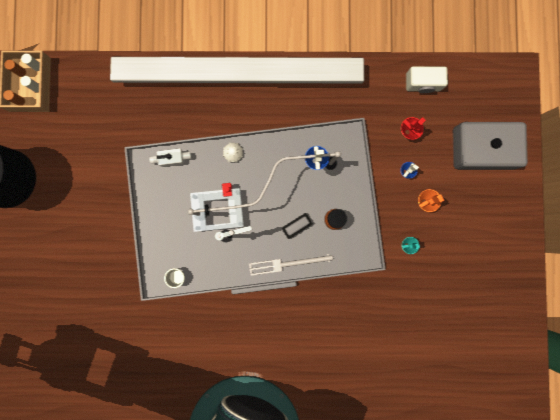

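View pics/scene1.png

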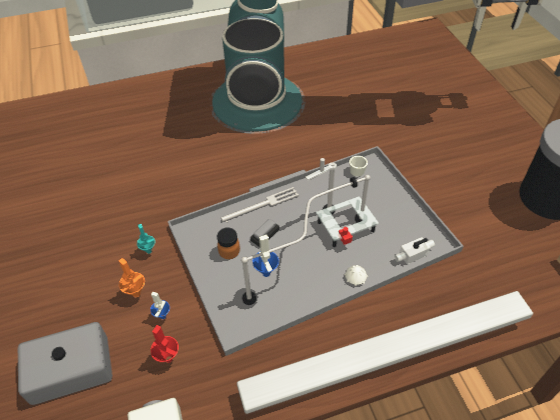

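Candidates for the collar: a white ring with a blue cone on the rail at top (318,156), and loose ones off the tray: blue/white (410,170), red (413,128), orange (430,201), turquoise (411,245). The one on the rail is white and larger than the loose white one. I'll confirm in a crop.

Run:
```python
from h import *
a=np.load('pics/top.npz');im=a['im'];d=a['d']
save('topc',cv2.resize(im[130:260,180:350],None,fx=4.6,fy=4.6,interpolation=cv2.INTER_CUBIC))
b=np.load('pics/scene.npz');
save('scc',cv2.resize(b['im'][150:310,220:390],None,fx=3.7,fy=3.7,interpolation=cv2.INTER_CUBIC))
ct=calibration('top')
def P(u,v): return pt(ct,u,v,d[v,u]).round(3)
print('floor',P(200,145),P(350,250),P(260,235))
m=d.copy()
# points map of heights
vv,uu=np.mgrid[130:260,180:350]
X=np.array([[pt(ct,u,v,d[v,u]) for u in range(180,350)] for v in range(130,260)])
zf=np.median(X[...,2]);print('zf',zf)
h=X[...,2]-zf
for lo,hi in ((.142,.162),(.165,.225)):
    mk=(h>lo)&(h<hi)&(d[130:260,180:350]>0)
    n,l,s,c=cv2.connectedComponentsWithStats(mk.astype('uint8'),connectivity=8)
    for i in range(1,n):
        if s[i,4]>3: print(lo,s[i],X[l==i].mean(0).round(3),X[l==i].min(0).round(3),X[l==i].max(0).round(3))
```

```text
floor [0.705 0.114 0.006] [ 0.443 -0.262  0.003] [ 0.48  -0.038  0.002]
zf 0.004301014521407076
0.142 [142  21  19   6  63] [ 0.659 -0.201  0.157] [ 0.654 -0.219  0.151] [ 0.666 -0.178  0.163]
0.142 [  7  25 134  61 488] [ 0.583 -0.024  0.157] [ 0.523 -0.174  0.147] [0.658 0.12  0.166]
0.142 [53 96 18  9 78] [ 0.491 -0.002  0.163] [ 0.482 -0.02   0.159] [0.499 0.017 0.166]
0.142 [ 35 101  16   9  69] [0.479 0.043 0.163] [0.471 0.024 0.16 ] [0.488 0.057 0.166]
0.165 [135  20   9   7  56] [ 0.655 -0.167  0.199] [ 0.651 -0.176  0.173] [ 0.661 -0.16   0.209]
0.165 [ 49 100   5   5  21] [0.486 0.019 0.195] [0.482 0.015 0.175] [0.49  0.023 0.2  ]
```

View pics/topc.png

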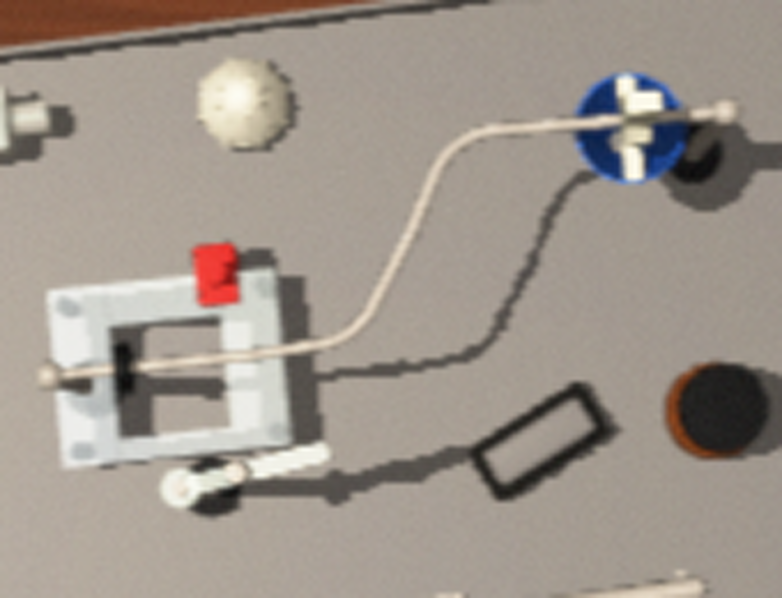

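View pics/scc.png

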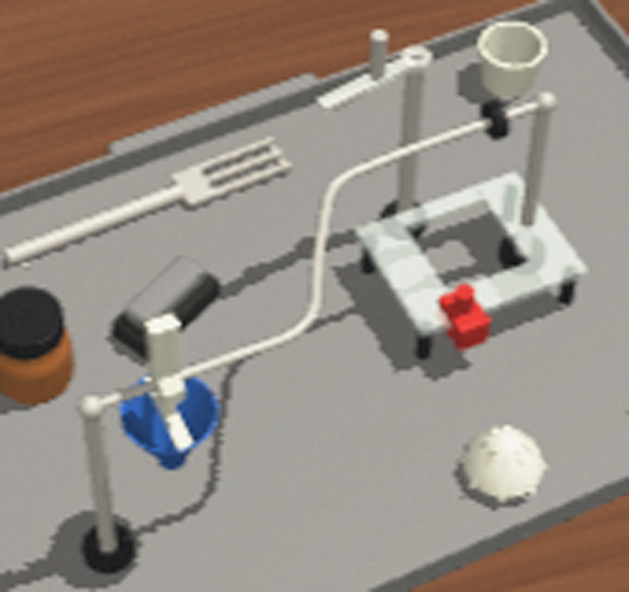

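The crops confirm it: the white ring with the large blue cone is on the rail (tab at top px ~(317,154)), with the start post at right (338,154). The stop is the black disc at (207,210). The keeper pivot is at (219,236), with its arm pointing back (+px) and its pin at ~(231,232). Next I measure the rail centreline.

```bash
cat > rail.py <<'E'
from h import *
from scipy.spatial import cKDTree
Z=0.154
def pts(name):
    a=np.load(f'pics/{name}.npz');d=a['d'];c=calibration(name)
    vv,uu=np.nonzero(d>0); K,R,t=[np.array(c[k]) for k in 'KRt']
    D=np.c_[uu,vv,np.ones(len(uu))]@np.linalg.inv(K).T@R; o=-R.T@t
    X=o+D*d[vv,uu][:,None]
    Q=o+D*((Z-o[2])/D[:,2])[:,None]      # onto rod plane
    m=(abs(X[:,2]-Z)<.010)&(X[:,0]>.5)&(X[:,0]<.69)&(X[:,1]>-.24)&(X[:,1]<.15)
    return Q[m][:,:2],X
def line(name):
    q,X=pts(name); T=cKDTree(q); out=[]
    for p in q:
        n=q[T.query_ball_point(p,.009)]
        if len(n)<6: continue
        mu=n.mean(0);w,v=np.linalg.eigh(np.cov(n.T)); e=v[:,1]
        out.append(mu+e*(e@(p-mu)))
    return np.array(out)
if __name__=='__main__':
    for n in ('top','scene'):
        L=line(n); np.save(f'pics/{n}_line.npy',L); print(n,len(L))
        # local position+heading against progress along the chord
        a=np.array([.660,-.219]);b=np.array([.523,.12]);e=(b-a)/np.linalg.norm(b-a);f=np.array([-e[1],e[0]])
        s=(L-a)@e;w=(L-a)@f
        for g in np.arange(0,.375,.0125):
            k=abs(s-g)<.008
            if k.sum()<5: print(round(g,3),'-');continue
            c=np.polyfit(s[k]-g,w[k],1); p=a+g*e+c[1]*f
            hd=np.degrees(np.arctan2(e[1],e[0])+np.arctan(c[0]))
            print(round(g,4),k.sum(),p.round(4),round(hd,1))
    ct=calibration('top');cs=calibration('scene')
    im=np.load('pics/top.npz')['im'].astype(int)
    # stop: dark px near (207,210)
    sub=im[200:220,198:216].max(2)<50; v,u=np.nonzero(sub); print('stop',len(u),[onz(ct,x+198,y+200,Z).round(4) for x,y in((u.mean(),v.mean()),(u.max(),v.mean()),(u.min(),v.mean()))])
    s=np.load('pics/scene.npz')['im'].astype(int)[172:192,344:364].max(2)<50; v,u=np.nonzero(s); print('stop sc',len(u),onz(cs,u.mean()+344,v.mean()+172,Z).round(4))
    k=4.6;print('pivot',onz(ct,180+180/k,130+488/k,.168).round(4),'armtip',onz(ct,180+325/k,130+452/k,.164).round(4),'pin',onz(ct,180+236/k,130+470/k,.199).round(4))
    k=3.7;print('sc pivot',onz(cs,220+416/k,150+55/k,.168).round(4),'pin',onz(cs,220+379/k,150+36/k,.199).round(4),'armtip',onz(cs,220+323/k,150+101/k,.16).round(4))
    print('sc tab top', onz(cs,220+162/k,150+322/k,.206).round(4),'postcaps',onz(cs,220+92/k,150+405/k,.157).round(4),onz(cs,220+546/k,150+101/k,.157).round(4))
    k=4.6;print('top tab',onz(ct,180+642/k,130+101/k,.206).round(4),'caps',onz(ct,180+728/k,130+110/k,.157).round(4),onz(ct,180+49/k,130+376/k,.157).round(4))
E
python3 rail.py
```

```text
top 535
0.0 20 [ 0.6624 -0.218 ] 106.0
0.0125 41 [ 0.66   -0.2055] 95.5
0.025 19 [ 0.6587 -0.1925] 97.7
0.0375 14 [ 0.6557 -0.1803] 112.1
0.05 26 [ 0.6502 -0.169 ] 92.6
0.0625 24 [ 0.6541 -0.154 ] 76.5
0.075 17 [ 0.6544 -0.1404] 96.3
0.0875 20 [ 0.6531 -0.1274] 93.6
0.1 17 [ 0.6521 -0.1143] 96.3
0.1125 20 [ 0.6505 -0.1015] 98.4
0.125 19 [ 0.6472 -0.0894] 113.9
0.1375 21 [ 0.64   -0.0788] 136.1
0.15 25 [ 0.6271 -0.0705] 155.5
0.1625 28 [ 0.6108 -0.0636] 157.6
0.175 27 [ 0.595  -0.0565] 152.9
0.1875 25 [ 0.5805 -0.0489] 153.2
0.2 24 [ 0.5658 -0.0414] 151.0
0.2125 22 [ 0.5548 -0.0323] 127.7
0.225 19 [ 0.5489 -0.0212] 109.3
0.2375 21 [ 0.5459 -0.0089] 99.4
0.25 21 [0.544  0.0038] 98.6
0.2625 20 [0.542  0.0164] 98.3
0.275 19 [0.5405 0.0293] 97.4
0.2875 22 [0.5391 0.0422] 93.9
0.3 21 [0.5378 0.0552] 97.8
0.3125 28 [0.5373 0.0685] 80.5
0.325 40 [0.5337 0.0805] 114.5
0.3375 19 [0.5338 0.094 ] 96.6
0.35 36 [0.5322 0.1068] 97.2
0.3625 21 [0.5308 0.1198] 94.1
scene 583
0.0 34 [ 0.6732 -0.2137] 172.9
0.0125 37 [ 0.6596 -0.2057] 97.5
0.025 26 [ 0.6586 -0.1926] 94.7
0.0375 51 [ 0.6602 -0.1785] 67.
[... 636 characters left out ...]
.0422] 96.6
0.3 20 [0.5375 0.0551] 95.9
0.3125 40 [0.5392 0.0692] 81.6
0.325 37 [0.5327 0.0801] 134.1
0.3375 19 [0.533  0.0937] 80.6
0.35 39 [0.5345 0.1078] 109.2
0.3625 17 [0.5278 0.1186] 123.1
stop 32 [array([0.5348, 0.0768, 0.154 ]), array([0.5348, 0.0735, 0.154 ]), array([0.5348, 0.0801, 0.154 ])]
stop sc 35 [0.5356 0.0769 0.154 ]
pivot [0.4771 0.047  0.168 ] armtip [ 0.4943 -0.0212  0.164 ] pin [0.4855 0.0181 0.199 ]
sc pivot [0.482  0.0465 0.168 ] pin [0.4879 0.0185 0.199 ] armtip [ 0.493  -0.0183  0.16  ]
sc tab top [ 0.6571 -0.1686  0.206 ] postcaps [ 0.6624 -0.2119  0.157 ] [0.5347 0.1119 0.157 ]
top tab [ 0.6559 -0.1684  0.206 ] caps [ 0.6596 -0.2143  0.157 ] [0.5304 0.1112 0.157 ]
```

```bash
cat > path.py <<'E'
from h import *
from scipy.interpolate import UnivariateSpline, interp1d
from scipy.spatial.transform import Rotation as Rn
L=np.vstack([np.load(f'pics/{n}_line.npy') for n in('top','scene')])
y=L[:,1]; L=L[((y>-.205)&(y<-.187))|((y>-.15)&(y<.061))]
a=np.array([.660,-.219]);b=np.array([.523,.12]);e=(b-a)/np.linalg.norm(b-a);f=np.array([-e[1],e[0]])
s=(L-a)@e;w=(L-a)@f
G=[];W=[]
for g in np.arange(.014,.31,.004):
    k=abs(s-g)<.006
    if k.sum()>=6: G.append(g);W.append(np.polyfit(s[k]-g,w[k],1)[1])
q=(np.array([.5322,.1068])-a); G.append(q@e);W.append(q@f)
sp=UnivariateSpline(G,W,k=3,s=len(G)*.0003**2)
g=np.linspace(.01,.345,3000);xy=a+g[:,None]*e+sp(g)[:,None]*f
al=np.r_[0,np.cumsum(np.linalg.norm(np.diff(xy,axis=0),axis=1))]
home=np.array([.5362,.067]); sh=al[np.argmin(np.linalg.norm(xy-home,axis=1))]
al=al-sh                      # arc length, 0 at home
X=interp1d(al,xy.T,fill_value='extrapolate')
def pos(S): return X(S)
def head(S):
    t=X(S+.005)-X(S-.005); return np.arctan2(t[1],t[0])
def arc(p): return al[np.argmin(np.linalg.norm(xy-np.array(p)[:2],axis=1))]
def rot(psi):                 # tool y at angle psi, z down
    yv=np.array([np.cos(psi),np.sin(psi),0]);z=np.array([0,0,-1.]);return np.c_[np.cross(yv,z),yv,z]
def delta(p,Rt,st):           # measured pose -> row entries
    R0=np.array(st['ee_rot']);p0=np.array(st['position'])
    return (R0.T@(np.array(p)-p0)*100).round(2).tolist(), Rn.from_matrix(R0.T@Rt).as_rotvec().round(3).tolist()
E
python3 - <<'E'
from path import *
st=status.state();R0=np.array(st['ee_rot']);print(R0.round(3).tolist(),st['position'],st['grip_width'])
for S in np.arange(-.30,.01,.02): print(round(S,3),pos(S).round(4),np.degrees(head(S)).round(1))
S=arc([.6557,-.1685]);h=head(S);print('collar S',S,np.degrees(h),pos(S))
for o in(-1,1):
    print(delta([*pos(S),.26],rot(h+o*np.pi/2),st))
E
```

```text
[[-0.965, 0.262, -0.0], [0.262, 0.965, -0.001], [0.0, -0.001, -1.0]] [0.17659782 0.65125008 0.18668814] 0.09317241356468314
-0.3 [ 0.6574 -0.1763] 93.6
-0.28 [ 0.656  -0.1564] 95.3
-0.26 [ 0.6539 -0.1365] 94.9
-0.24 [ 0.6525 -0.1165] 94.7
-0.22 [ 0.6495 -0.0968] 105.4
-0.2 [ 0.64   -0.0794] 134.2
-0.18 [ 0.6233 -0.0686] 155.2
-0.16 [ 0.6048 -0.061 ] 158.2
-0.14 [ 0.5866 -0.0529] 153.1
-0.12 [ 0.569  -0.0433] 149.4
-0.1 [ 0.5536 -0.0308] 126.5
-0.08 [ 0.5463 -0.0124] 101.4
-0.06 [0.5432 0.0074] 97.8
-0.04 [0.5407 0.0272] 96.8
-0.02 [0.5384 0.0471] 96.2
0.0 [0.5364 0.067 ] 95.9
collar S -0.2920461780179933 93.90601232739763 [ 0.65693772 -0.16836785]
([-67.81, -66.54, -7.26], [-0.001, 0.001, 1.238])
([-67.81, -66.54, -7.26], [-0.001, -0.001, -1.904])
```

move_arm(
  deltas=[
    [[0, 0, -6], [0, 0, 0], 60],
    [[-4, -4, -11], [0, 0, 0.1], 60],
    [[-67.8, -66.5, -11.3], [0, 0, 1.22], 50],
    [[-67.8, -66.5, -11.3], [0, 0, 1.22], 45],
    [[-67.8, -66.5, -11.3], [0, 0, 1.22], 45],
    [[-67.8, -66.5, -11.3], [0, 0, 1.22], 45],
    [[-67.8, -66.5, -11.3], [0, 0, 1.22], 45],
    [[-67.8, -66.5, -11.3], [0, 0, 1.22], 45],
    [[-67.8, -66.5, -11.3], [0, 0, 1.22], 45],
    [[-67.8, -66.5, -11.3], [0, 0, 1.22], 45],
    [[-67.8, -66.5, -11.3], [0, 0, 1.22], 45],
    [[-67.8, -66.5, -11.3], [0, 0, 1.22], 45],
    [[-67.8, -66.5, -11.3], [0, 0, 1.22], 45],
    [[-67.8, -66.5, -11.3], [0, 0, 1.22], 45],
    [[-67.8, -66.5, -11.3], [0, 0, 1.22], 45],
    [[-67.8, -66.5, -11.3], [0, 0, 1.22], 45],
    [[-67.8, -66.5, -11.3], [0, 0, 1.22], 45],
    [[-67.8, -66.5, -11.3], [0, 0, 1.22], 45],
    [[-67.8, -66.5, -11.3], [0, 0, 1.22], 45],
    [[-67.8, -66.5, -11.3], [0, 0, 1.22], 45],
  ],
)

```text
t: 2.6
position: [0.6567, -0.1667, 0.3009]
ee_rot: [[-0.087, 0.996, 0.001], [0.996, 0.087, -0.0], [-0.0, 0.001, -1.0]]
contact_force: [0.7, -0.2, 0.4]
grip_width: 0.0416
grip_force: 0.0
```

Run:
```python
from path import *
st=status.state(); im,d=get_image('wrist'); save('w1',im); np.savez('pics/w1',im=im,d=d)
c=calibration('wrist');M=np.array(c['mount']);K=np.array(c['K']);print(M.round(3).tolist(),K[0,0])
R0=np.array(st['ee_rot']);p0=np.array(st['position'])
v,u=np.nonzero(d>0);C=np.c_[u,v,np.ones(len(u))]@np.linalg.inv(K).T*d[v,u][:,None]
T=C@M[:3,:3].T+M[:3,3]; Wd=T@R0.T+p0
k=(Wd[:,2]>.18)&(Wd[:,2]<.225)&(abs(Wd[:,0]-.656)<.03)&(abs(Wd[:,1]+.168)<.03)
q=Wd[k];print(len(q),q.min(0).round(4),q.max(0).round(4),np.median(q,0).round(4))
t=q[q[:,2]>q[:,2].max()-.006];print('top face',t.mean(0).round(4),t.min(0).round(4),t.max(0).round(4), cv2.minAreaRect((t[:,:2]*1000).astype('float32')))
```

```text
[[-0.001, -0.969, -0.249, 0.069], [1.0, -0.0, -0.001, 0.0], [0.001, -0.249, 0.969, -0.197], [0.0, 0.0, 0.0, 1.0]] 359.79274410215936
281 [ 0.6506 -0.1754  0.1802] [ 0.6611 -0.1593  0.2076] [ 0.6558 -0.1651  0.2057]
top face [ 0.6559 -0.1672  0.2059] [ 0.6507 -0.1754  0.2032] [ 0.6611 -0.1593  0.2076] ((655.8292236328125, -167.50889587402344), (9.261795043945312, 15.823358535766602), 5.000367641448975)
```

View pics/w1.png

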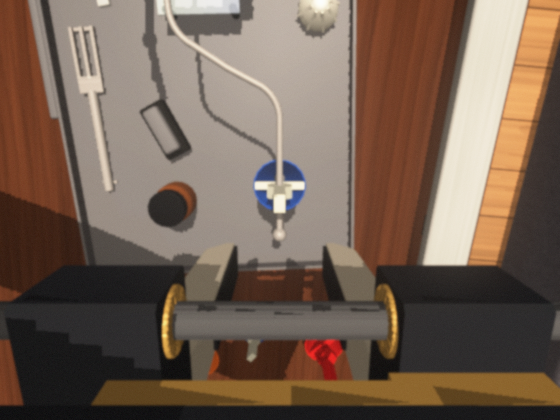

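The wrist view shows the tab at (279,203) on the rail between the fingers. Its top face is at (0.6558, -0.1675, 0.206), turned 5° and in line with the tool. Descending and gripping.

move_arm(
  deltas=[
    [[-0.05, -0.1, 5], [0, 0, 0], 45],
    [[-0.05, -0.1, 10], [0, 0, 0], 45],
    [[-0.05, -0.1, 13.1], [0, 0, 0], 45],
    [[-0.05, -0.1, 13.1], [0, 0, 0], 45],
    [[-0.05, -0.1, 13.1], [0, 0, 0], 25],
    [[-0.05, -0.1, 13.1], [0, 0, 0], 15],
    [[-0.05, -0.1, 13.1], [0, 0, 0], 12],
    [[-0.05, -0.1, 13.1], [0, 0, 0], 5],
    [[-0.05, -0.1, 13.1], [0, 0, 0], 0],
    [[-0.05, -0.1, 13.1], [0, 0, 0], 0],
    [[-0.05, -0.1, 13.1], [0, 0, 0], 0],
    [[-0.05, -0.1, 13.1], [0, 0, 0], 0],
  ],
)

```text
t: 4.15
position: [0.6562, -0.1684, 0.1698]
ee_rot: [[-0.086, 0.996, 0.001], [0.996, 0.086, -0.0], [-0.0, 0.001, -1.0]]
contact_force: [0.1, 0.2, 6.1]
grip_width: 0.0094
grip_force: 30.0
```

move_arm(
  deltas=[
    [[0, 0, -0.05], [0, 0, 0], 0],
    [[0, 0, -0.1], [0, 0, 0], 0],
    [[0, 0, -0.15], [0, 0, 0], 0],
    [[0, 0, -0.15], [0, 0, 0], 0],
  ],
)

```text
t: 4.65
position: [0.6559, -0.1683, 0.1706]
ee_rot: [[-0.086, 0.996, -0.0], [0.996, 0.086, 0.0], [0.0, -0.0, -1.0]]
contact_force: [-0.4, -0.2, -0.1]
grip_width: 0.0091
grip_force: 30.0
```

Run:
```python
from path import *
st=status.state();print(st['position'],st['contact_force'],st['wrist_torque'],arc(st['position']))
```

```text
[ 0.65592819 -0.1683429   0.17055703] [-0.39688902 -0.16279585 -0.05295836] [-0.03552149  0.01455945  0.00359005] -0.2919286398807027
```

move_arm(
  deltas=[
    [[0, 0.1, -0.05], [0, 0, 0], 0],
    [[0, 0.2, -0.05], [0, 0, 0], 0],
    [[0, 0.25, -0.05], [0, 0, 0], 0],
    [[0, 0.25, -0.05], [0, 0, 0], 0],
  ],
)

```text
t: 5.15
position: [0.6585, -0.1682, 0.1713]
ee_rot: [[-0.086, 0.996, -0.0], [0.996, 0.086, -0.0], [0.0, -0.0, -1.0]]
contact_force: [-2.3, 0.8, -0.8]
grip_width: 0.0096
grip_force: 30.0
```

move_arm(
  deltas=[
    [[0, -0.2, 0], [0, 0, 0], 0],
    [[0, -0.35, 0], [0, 0, 0], 0],
    [[0, -0.45, 0], [0, 0, 0], 0],
    [[0, -0.45, 0], [0, 0, 0], 0],
  ],
)

```text
t: 5.65
position: [0.6541, -0.1685, 0.1714]
ee_rot: [[-0.086, 0.996, 0.0], [0.996, 0.086, 0.0], [-0.0, 0.0, -1.0]]
contact_force: [1.0, 0.2, -1.2]
grip_width: 0.0094
grip_force: 30.0
```

```bash
cat > plan.py <<'E'
import sys
from path import *
lin=[(p,) for p in ()]
P1=pos(-.238);hd0=np.radians(95.1)
def tgt(S):
    if S<-.238: p=P1+(S+.238)*np.array([np.cos(hd0),np.sin(hd0)]);return p,hd0
    t=pos(S+.007)-pos(S-.007)
    return (pos(S-.004)+pos(S)+pos(S+.004))/3, np.arctan2(t[1],t[0])
# usage: plan.py S1 step [lateral mm (tool y)] [z]
S1,step=float(sys.argv[1])/1000,float(sys.argv[2])/1000
lat=float(sys.argv[3])/1000 if len(sys.argv)>3 else 0
zt=float(sys.argv[4]) if len(sys.argv)>4 else .1711
st=status.state();S0=arc(st['position']) if st['position'][1]>-.13 else -.238+np.dot(np.array(st['position'][:2])-P1,[np.cos(hd0),np.sin(hd0)])
print('S0',round(S0*1000,1),'F',np.array(st['contact_force']).round(1),'tau',np.array(st['wrist_torque']).round(3))
p,h=tgt(S0);n=np.array([np.sin(h),-np.cos(h)]);print('lat off mm',((np.array(st['position'][:2])-p)@n*1000).round(2),'F_lat,F_along',np.array(st['contact_force'][:2])@n,np.array(st['contact_force'][:2])@[np.cos(h),np.sin(h)])
N=int(np.ceil((S1-S0)/step))
for i in range(1,N+1):
    p,h=tgt(S0+(S1-S0)*i/N);n=np.array([np.sin(h),-np.cos(h)])
    d,rv=delta([*(p+lat*n),zt],rot(h-np.pi/2),st);print([d,[0,0,round(rv[2],2)],0],end=', ')
E
python3 plan.py -240 5
```

```text
S0 -291.9 F [ 1.   0.2 -1.2] tau [-0.042 -0.186 -0.025]
lat off mm -3.01 F_lat,F_along 1.0406995524491347 0.07740026245027475
[[0.47, 0.3, 0.03], [0, 0, -0.0], 0], [[0.95, 0.3, 0.03], [0, 0, -0.0], 0], [[1.42, 0.3, 0.03], [0, 0, -0.0], 0], [[1.89, 0.3, 0.03], [0, 0, -0.0], 0], [[2.36, 0.29, 0.03], [0, 0, -0.0], 0], [[2.83, 0.29, 0.03], [0, 0, -0.0], 0], [[3.31, 0.29, 0.03], [0, 0, -0.0], 0], [[3.78, 0.29, 0.03], [0, 0, -0.0], 0], [[4.25, 0.29, 0.03], [0, 0, -0.0], 0], [[4.72, 0.29, 0.03], [0, 0, -0.0], 0], [[5.19, 0.29, 0.03], [0, 0, -0.0], 0],
```

move_arm(
  deltas=[
    [[0, 0.25, 0], [0, 0, 0], 0],
    [[0.4, 0.25, 0], [0, 0, 0], 0],
    [[0.8, 0.25, 0], [0, 0, 0], 0],
    [[1.2, 0.25, 0], [0, 0, 0], 0],
    [[1.6, 0.25, 0], [0, 0, 0], 0],
    [[2.0, 0.26, 0], [0, 0, 0], 0],
    [[2.4, 0.26, 0], [0, 0, 0], 0],
    [[2.8, 0.26, 0], [0, 0, 0], 0],
  ],
)

```text
t: 6.65
position: [0.6542, -0.1401, 0.1714]
ee_rot: [[-0.086, 0.996, 0.0], [0.996, 0.086, -0.0], [-0.0, 0.0, -1.0]]
contact_force: [-0.0, -0.2, -0.7]
grip_width: 0.0095
grip_force: 30.0
```

```bash
python3 plan.py -230 4
```

```text
S0 -263.7 F [-0.  -0.2 -0.7] tau [-0.107  0.036  0.038]
lat off mm -0.35 F_lat,F_along -0.05992447053867259 -0.24284577182661476
[[0.37, 0.03, 0.03], [0, 0, -0.0], 0], [[0.75, 0.03, 0.03], [0, 0, -0.0], 0], [[1.12, 0.03, 0.03], [0, 0, -0.0], 0], [[1.5, 0.03, 0.03], [0, 0, -0.0], 0], [[1.87, 0.03, 0.03], [0, 0, -0.0], 0], [[2.25, 0.03, 0.03], [0, 0, -0.0], 0], [[2.62, 0.02, 0.03], [0, 0, -0.01], 0], [[2.99, 0.02, 0.03], [0, 0, -0.03], 0], [[3.37, 0.0, 0.03], [0, 0, -0.06], 0],
```

move_arm(
  deltas=[
    [[0.4, 0.03, 0], [0, 0, 0], 0],
    [[0.8, 0.03, 0], [0, 0, 0], 0],
    [[1.2, 0.03, 0], [0, 0, 0], 0],
    [[1.6, 0.03, 0], [0, 0, 0], 0],
    [[2.0, 0.03, 0], [0, 0, 0], 0],
    [[2.3, 0.02, 0], [0, 0, 0], 0],
    [[2.6, 0.02, 0], [0, 0, -0.02], 0],
    [[2.9, 0.02, 0], [0, 0, -0.03], 0],
    [[3.1, 0.01, 0], [0, 0, -0.05], 0],
    [[3.3, 0, 0], [0, 0, -0.06], 0],
  ],
)

```text
t: 7.9
position: [0.6514, -0.1075, 0.1713]
ee_rot: [[-0.146, 0.989, 0.0], [0.989, 0.146, -0.0], [-0.0, 0.0, -1.0]]
contact_force: [-0.5, -0.3, -0.5]
grip_width: 0.0093
grip_force: 30.0
```

```bash
python3 plan.py -206 2.5
```

```text
S0 -230.9 F [-0.5 -0.3 -0.5] tau [-0.078  0.072 -0.037]
lat off mm -0.08 F_lat,F_along -0.5423836700153263 -0.22599551003487714
[[0.25, 0.01, 0.02], [0, 0, -0.01], 0], [[0.5, 0.0, 0.02], [0, 0, -0.04], 0], [[0.75, -0.01, 0.02], [0, 0, -0.07], 0], [[0.99, -0.03, 0.02], [0, 0, -0.11], 0], [[1.24, -0.06, 0.02], [0, 0, -0.15], 0], [[1.48, -0.11, 0.02], [0, 0, -0.2], 0], [[1.72, -0.16, 0.02], [0, 0, -0.26], 0], [[1.96, -0.23, 0.02], [0, 0, -0.32], 0], [[2.19, -0.32, 0.02], [0, 0, -0.39], 0], [[2.42, -0.42, 0.02], [0, 0, -0.46], 0],
```

move_arm(
  deltas=[
    [[0.25, 0.01, 0], [0, 0, -0.02], 0],
    [[0.5, 0, 0], [0, 0, -0.04], 0],
    [[0.75, -0.01, 0], [0, 0, -0.07], 0],
    [[1.0, -0.03, 0], [0, 0, -0.11], 0],
    [[1.24, -0.06, 0], [0, 0, -0.15], 0],
    [[1.48, -0.11, 0], [0, 0, -0.2], 0],
    [[1.48, -0.11, 0], [0, 0, -0.2], 0],
  ],
)

```text
t: 8.78
position: [0.6481, -0.0929, 0.1714]
ee_rot: [[-0.34, 0.94, 0.0], [0.94, 0.34, -0.0], [-0.0, 0.0, -1.0]]
contact_force: [-0.7, -0.1, -0.1]
grip_width: 0.009
grip_force: 30.0
```

```bash
python3 plan.py -196 2.5
```

```text
S0 -215.9 F [-0.7 -0.1 -0.1] tau [-0.091  0.034  0.02 ]
lat off mm -0.04 F_lat,F_along -0.7039062350151224 0.17268991683088175
[[0.25, -0.0, 0.03], [0, 0, -0.06], 0], [[0.5, -0.03, 0.03], [0, 0, -0.12], 0], [[0.74, -0.06, 0.03], [0, 0, -0.19], 0], [[0.98, -0.12, 0.03], [0, 0, -0.26], 0], [[1.22, -0.19, 0.03], [0, 0, -0.33], 0], [[1.45, -0.28, 0.03], [0, 0, -0.4], 0], [[1.68, -0.38, 0.03], [0, 0, -0.47], 0], [[1.89, -0.5, 0.03], [0, 0, -0.53], 0],
```

move_arm(
  deltas=[
    [[0.25, 0, 0], [0, 0, -0.06], 0],
    [[0.5, -0.03, 0], [0, 0, -0.12], 0],
    [[0.74, -0.06, 0], [0, 0, -0.19], 0],
    [[0.98, -0.12, 0], [0, 0, -0.26], 0],
    [[1.22, -0.19, 0], [0, 0, -0.33], 0],
    [[1.45, -0.28, 0], [0, 0, -0.4], 0],
    [[1.45, -0.28, 0], [0, 0, -0.4], 0],
  ],
)

```text
t: 9.65
position: [0.6406, -0.0804, 0.1714]
ee_rot: [[-0.678, 0.735, 0.0], [0.735, 0.678, -0.0], [-0.0, 0.0, -1.0]]
contact_force: [0.2, 1.1, -0.2]
grip_width: 0.0094
grip_force: 30.0
```

```bash
python3 plan.py -180 2.5
```

```text
S0 -201.1 F [ 0.2  1.1 -0.2] tau [-0.07   0.018 -0.006]
lat off mm -0.11 F_lat,F_along 0.835202170547745 0.6746904867072568
[[0.23, 0.0, 0.03], [0, 0, -0.06], 0], [[0.46, -0.02, 0.03], [0, 0, -0.12], 0], [[0.7, -0.05, 0.03], [0, 0, -0.18], 0], [[0.92, -0.1, 0.03], [0, 0, -0.23], 0], [[1.15, -0.16, 0.03], [0, 0, -0.27], 0], [[1.37, -0.23, 0.03], [0, 0, -0.31], 0], [[1.6, -0.3, 0.03], [0, 0, -0.34], 0], [[1.81, -0.39, 0.03], [0, 0, -0.37], 0], [[2.03, -0.47, 0.03], [0, 0, -0.39], 0],
```

move_arm(
  deltas=[
    [[0.23, 0, 0], [0, 0, -0.06], 0],
    [[0.46, -0.02, 0], [0, 0, -0.12], 0],
    [[0.7, -0.05, 0], [0, 0, -0.18], 0],
    [[0.92, -0.1, 0], [0, 0, -0.23], 0],
    [[1.15, -0.16, 0], [0, 0, -0.27], 0],
    [[1.37, -0.23, 0], [0, 0, -0.31], 0],
    [[1.6, -0.3, 0], [0, 0, -0.34], 0],
    [[1.6, -0.3, 0], [0, 0, -0.34], 0],
  ],
)

```text
t: 10.65
position: [0.6275, -0.0707, 0.1714]
ee_rot: [[-0.884, 0.467, 0.0], [0.467, 0.884, -0.0], [-0.0, -0.0, -1.0]]
contact_force: [-0.0, -0.1, -0.1]
grip_width: 0.0095
grip_force: 30.0
```

```bash
python3 plan.py -150 3
```

```text
S0 -184.6 F [-0.  -0.1 -0.1] tau [-0.059 -0.021 -0.008]
lat off mm 0.03 F_lat,F_along -0.11156462586224243 -0.04298813147109587
[[0.29, -0.01, 0.03], [0, 0, -0.04], 0], [[0.58, -0.02, 0.03], [0, 0, -0.06], 0], [[0.87, -0.04, 0.03], [0, 0, -0.08], 0], [[1.15, -0.07, 0.03], [0, 0, -0.09], 0], [[1.44, -0.1, 0.03], [0, 0, -0.1], 0], [[1.73, -0.13, 0.03], [0, 0, -0.11], 0], [[2.01, -0.16, 0.03], [0, 0, -0.11], 0], [[2.3, -0.19, 0.03], [0, 0, -0.11], 0], [[2.59, -0.22, 0.03], [0, 0, -0.1], 0], [[2.87, -0.25, 0.03], [0, 0, -0.09], 0], [[3.16, -0.27, 0.03], [0, 0, -0.08], 0], [[3.45, -0.29, 0.03], [0, 0, -0.07], 0],
```

move_arm(
  deltas=[
    [[0.29, -0.01, 0], [0, 0, -0.04], 0],
    [[0.58, -0.02, 0], [0, 0, -0.06], 0],
    [[0.87, -0.04, 0], [0, 0, -0.08], 0],
    [[1.15, -0.07, 0], [0, 0, -0.09], 0],
    [[1.44, -0.1, 0], [0, 0, -0.1], 0],
    [[1.73, -0.13, 0], [0, 0, -0.11], 0],
    [[2.01, -0.16, 0], [0, 0, -0.11], 0],
    [[2.3, -0.19, 0], [0, 0, -0.11], 0],
    [[2.3, -0.19, 0], [0, 0, -0.11], 0],
  ],
)

```text
t: 11.78
position: [0.6062, -0.0616, 0.1714]
ee_rot: [[-0.931, 0.366, 0.0], [0.366, 0.931, -0.0], [-0.0, 0.0, -1.0]]
contact_force: [0.5, 0.3, -1.1]
grip_width: 0.0093
grip_force: 30.0
```

```bash
python3 plan.py -128 3
```

```text
S0 -161.4 F [ 0.5  0.3 -1.1] tau [-0.015  0.016 -0.005]
lat off mm -0.0 F_lat,F_along 0.4790927021276239 -0.2973415618607497
[[0.28, 0.0, 0.03], [0, 0, 0.01], 0], [[0.56, 0.01, 0.03], [0, 0, 0.02], 0], [[0.84, 0.01, 0.03], [0, 0, 0.03], 0], [[1.12, 0.02, 0.03], [0, 0, 0.04], 0], [[1.39, 0.04, 0.03], [0, 0, 0.06], 0], [[1.67, 0.05, 0.03], [0, 0, 0.07], 0], [[1.95, 0.08, 0.03], [0, 0, 0.09], 0], [[2.23, 0.1, 0.03], [0, 0, 0.1], 0], [[2.5, 0.13, 0.03], [0, 0, 0.1], 0], [[2.78, 0.16, 0.03], [0, 0, 0.11], 0], [[3.06, 0.19, 0.03], [0, 0, 0.12], 0], [[3.33, 0.23, 0.03], [0, 0, 0.12], 0],
```

move_arm(
  deltas=[
    [[0.28, 0, 0], [0, 0, 0.01], 0],
    [[0.56, 0.01, 0], [0, 0, 0.02], 0],
    [[0.84, 0.01, 0], [0, 0, 0.03], 0],
    [[1.12, 0.02, 0], [0, 0, 0.04], 0],
    [[1.39, 0.04, 0], [0, 0, 0.06], 0],
    [[1.67, 0.05, 0], [0, 0, 0.07], 0],
    [[1.95, 0.08, 0], [0, 0, 0.09], 0],
    [[2.23, 0.1, 0], [0, 0, 0.1], 0],
    [[2.5, 0.13, 0], [0, 0, 0.1], 0],
    [[2.78, 0.16, 0], [0, 0, 0.11], 0],
    [[2.78, 0.16, 0], [0, 0, 0.11], 0],
  ],
)

```text
t: 13.15
position: [0.5809, -0.0499, 0.1714]
ee_rot: [[-0.885, 0.466, 0.0], [0.466, 0.885, -0.0], [-0.0, 0.0, -1.0]]
contact_force: [1.3, -0.6, -1.1]
grip_width: 0.0093
grip_force: 30.0
```

```bash
python3 plan.py -106 2.5
```

```text
S0 -133.6 F [ 1.3 -0.6 -1.1] tau [-0.022 -0.025  0.047]
lat off mm 0.01 F_lat,F_along 0.034856700344242306 -1.4201300131136858
[[0.23, -0.0, 0.03], [0, 0, 0.01], 0], [[0.46, 0.0, 0.03], [0, 0, 0.01], 0], [[0.69, 0.01, 0.03], [0, 0, 0.02], 0], [[0.92, 0.01, 0.03], [0, 0, 0.03], 0], [[1.15, 0.02, 0.03], [0, 0, 0.04], 0], [[1.38, 0.03, 0.03], [0, 0, 0.06], 0], [[1.61, 0.04, 0.03], [0, 0, 0.07], 0], [[1.84, 0.06, 0.03], [0, 0, 0.1], 0], [[2.06, 0.09, 0.03], [0, 0, 0.13], 0], [[2.29, 0.12, 0.03], [0, 0, 0.17], 0], [[2.52, 0.16, 0.03], [0, 0, 0.22], 0], [[2.74, 0.22, 0.03], [0, 0, 0.28], 0],
```

move_arm(
  deltas=[
    [[0.23, 0, 0], [0, 0, 0.01], 0],
    [[0.46, 0, 0], [0, 0, 0.01], 0],
    [[0.69, 0.01, 0], [0, 0, 0.02], 0],
    [[0.92, 0.01, 0], [0, 0, 0.03], 0],
    [[1.15, 0.02, 0], [0, 0, 0.04], 0],
    [[1.38, 0.03, 0], [0, 0, 0.06], 0],
    [[1.61, 0.04, 0], [0, 0, 0.07], 0],
    [[1.84, 0.06, 0], [0, 0, 0.1], 0],
    [[1.84, 0.06, 0], [0, 0, 0.1], 0],
  ],
)

```text
t: 14.28
position: [0.5649, -0.0408, 0.1714]
ee_rot: [[-0.833, 0.553, 0.0], [0.553, 0.833, -0.0], [-0.0, -0.0, -1.0]]
contact_force: [-0.1, -0.1, -0.9]
grip_width: 0.0092
grip_force: 30.0
```

```bash
python3 plan.py -98 2.2
```

```text
S0 -115.2 F [-0.1 -0.1 -0.9] tau [-0.02   0.012  0.036]
lat off mm -0.01 F_lat,F_along -0.15267948618505614 0.02746320138323841
[[0.21, 0.0, 0.03], [0, 0, 0.03], 0], [[0.42, 0.01, 0.03], [0, 0, 0.07], 0], [[0.64, 0.03, 0.03], [0, 0, 0.11], 0], [[0.85, 0.06, 0.03], [0, 0, 0.16], 0], [[1.06, 0.1, 0.03], [0, 0, 0.22], 0], [[1.27, 0.15, 0.03], [0, 0, 0.28], 0], [[1.47, 0.22, 0.03], [0, 0, 0.34], 0], [[1.67, 0.29, 0.03], [0, 0, 0.41], 0],
```

move_arm(
  deltas=[
    [[0.21, 0, 0], [0, 0, 0.03], 0],
    [[0.42, 0.01, 0], [0, 0, 0.07], 0],
    [[0.64, 0.03, 0], [0, 0, 0.11], 0],
    [[0.85, 0.06, 0], [0, 0, 0.16], 0],
    [[1.06, 0.1, 0], [0, 0, 0.22], 0],
    [[1.27, 0.15, 0], [0, 0, 0.28], 0],
    [[1.27, 0.15, 0], [0, 0, 0.28], 0],
  ],
)

```text
t: 15.15
position: [0.5552, -0.0325, 0.1714]
ee_rot: [[-0.648, 0.761, 0.0], [0.761, 0.648, -0.0], [-0.0, 0.0, -1.0]]
contact_force: [0.1, -1.1, -1.4]
grip_width: 0.0092
grip_force: 30.0
```

```bash
python3 plan.py -84 2.2
```

```text
S0 -102.4 F [ 0.1 -1.1 -1.4] tau [-0.099 -0.029  0.048]
lat off mm 0.01 F_lat,F_along -0.6997091716958592 -0.8962537689748652
[[0.2, 0.0, 0.03], [0, 0, 0.06], 0], [[0.4, 0.02, 0.03], [0, 0, 0.12], 0], [[0.61, 0.05, 0.03], [0, 0, 0.18], 0], [[0.8, 0.09, 0.03], [0, 0, 0.23], 0], [[1.0, 0.15, 0.03], [0, 0, 0.29], 0], [[1.19, 0.21, 0.03], [0, 0, 0.34], 0], [[1.38, 0.28, 0.03], [0, 0, 0.38], 0], [[1.57, 0.36, 0.03], [0, 0, 0.42], 0], [[1.76, 0.45, 0.03], [0, 0, 0.45], 0],
```

move_arm(
  deltas=[
    [[0.2, 0, 0], [0, 0, 0.06], 0],
    [[0.4, 0.02, 0], [0, 0, 0.12], 0],
    [[0.61, 0.05, 0], [0, 0, 0.18], 0],
    [[0.8, 0.09, 0], [0, 0, 0.23], 0],
    [[1.0, 0.15, 0], [0, 0, 0.29], 0],
    [[1.19, 0.21, 0], [0, 0, 0.34], 0],
    [[1.38, 0.28, 0], [0, 0, 0.38], 0],
    [[1.38, 0.28, 0], [0, 0, 0.38], 0],
  ],
)

```text
t: 16.15
position: [0.5485, -0.0202, 0.1714]
ee_rot: [[-0.321, 0.947, 0.0], [0.947, 0.321, -0.0], [-0.0, 0.0, -1.0]]
contact_force: [0.5, -0.6, -1.0]
grip_width: 0.0093
grip_force: 30.0
```

```bash
python3 plan.py -60 3
```

```text
S0 -88.2 F [ 0.5 -0.6 -1. ] tau [-0.055  0.109 -0.021]
lat off mm 0.05 F_lat,F_along 0.25475198807960203 -0.7423871272610336
[[0.28, 0.0, 0.03], [0, 0, 0.05], 0], [[0.56, 0.02, 0.03], [0, 0, 0.09], 0], [[0.84, 0.06, 0.03], [0, 0, 0.12], 0], [[1.12, 0.1, 0.03], [0, 0, 0.15], 0], [[1.4, 0.14, 0.03], [0, 0, 0.17], 0], [[1.67, 0.19, 0.03], [0, 0, 0.17], 0], [[1.95, 0.24, 0.03], [0, 0, 0.18], 0], [[2.23, 0.29, 0.03], [0, 0, 0.18], 0], [[2.51, 0.34, 0.03], [0, 0, 0.19], 0], [[2.78, 0.4, 0.03], [0, 0, 0.19], 0],
```

move_arm(
  deltas=[
    [[0.28, 0, 0], [0, 0, 0.05], 0],
    [[0.56, 0.02, 0], [0, 0, 0.09], 0],
    [[0.84, 0.06, 0], [0, 0, 0.12], 0],
    [[1.12, 0.1, 0], [0, 0, 0.15], 0],
    [[1.4, 0.14, 0], [0, 0, 0.17], 0],
    [[1.67, 0.19, 0], [0, 0, 0.17], 0],
    [[1.95, 0.24, 0], [0, 0, 0.18], 0],
    [[2.23, 0.29, 0], [0, 0, 0.18], 0],
    [[2.51, 0.34, 0], [0, 0, 0.19], 0],
    [[2.51, 0.34, 0], [0, 0, 0.19], 0],
  ],
)

```text
t: 17.4
position: [0.5436, 0.0048, 0.1713]
ee_rot: [[-0.136, 0.991, 0.0], [0.991, 0.136, 0.0], [0.0, 0.0, -1.0]]
contact_force: [-0.1, 0.7, -0.3]
grip_width: 0.0095
grip_force: 30.0
```

```bash
python3 plan.py -30 3.5
```

```text
S0 -62.7 F [-0.1  0.7 -0.3] tau [-0.159  0.045 -0.025]
lat off mm -0.02 F_lat,F_along 0.030476664296272448 0.7107561922591344
[[0.32, 0.0, 0.02], [0, 0, -0.0], 0], [[0.65, 0.0, 0.02], [0, 0, 0.0], 0], [[0.98, 0.0, 0.02], [0, 0, 0.01], 0], [[1.3, 0.01, 0.02], [0, 0, 0.01], 0], [[1.63, 0.01, 0.02], [0, 0, 0.01], 0], [[1.96, 0.01, 0.02], [0, 0, 0.01], 0], [[2.28, 0.02, 0.02], [0, 0, 0.02], 0], [[2.61, 0.02, 0.02], [0, 0, 0.02], 0], [[2.94, 0.03, 0.02], [0, 0, 0.02], 0], [[3.26, 0.04, 0.02], [0, 0, 0.02], 0],
```

move_arm(
  deltas=[
    [[0.32, 0, 0], [0, 0, 0], 0],
    [[0.65, 0, 0], [0, 0, 0], 0],
    [[0.98, 0, 0], [0, 0, 0.01], 0],
    [[1.3, 0.01, 0], [0, 0, 0.01], 0],
    [[1.63, 0.01, 0], [0, 0, 0.01], 0],
    [[1.96, 0.01, 0], [0, 0, 0.01], 0],
    [[2.28, 0.02, 0], [0, 0, 0.02], 0],
    [[2.61, 0.02, 0], [0, 0, 0.02], 0],
    [[2.94, 0.03, 0], [0, 0, 0.02], 0],
    [[3.26, 0.04, 0], [0, 0, 0.02], 0],
    [[3.26, 0.04, 0], [0, 0, 0.02], 0],
  ],
)

```text
t: 18.77
position: [0.5396, 0.0372, 0.1714]
ee_rot: [[-0.116, 0.993, 0.0], [0.993, 0.116, 0.0], [0.0, 0.0, -1.0]]
contact_force: [0.0, -0.0, -0.2]
grip_width: 0.0094
grip_force: 30.0
```

```bash
python3 plan.py -4 3
```

```text
S0 -30.0 F [ 0.  -0.  -0.2] tau [-0.03   0.035  0.033]
lat off mm 0.03 F_lat,F_along 0.03878136171604209 -0.0482549264053453
[[0.29, -0.0, 0.03], [0, 0, 0.01], 0], [[0.58, -0.0, 0.03], [0, 0, 0.01], 0], [[0.87, 0.0, 0.03], [0, 0, 0.01], 0], [[1.16, 0.0, 0.03], [0, 0, 0.01], 0], [[1.45, 0.01, 0.03], [0, 0, 0.01], 0], [[1.73, 0.01, 0.03], [0, 0, 0.01], 0], [[2.02, 0.01, 0.03], [0, 0, 0.01], 0], [[2.31, 0.02, 0.03], [0, 0, 0.01], 0], [[2.6, 0.02, 0.03], [0, 0, 0.01], 0],
```

move_arm(
  deltas=[
    [[0.3, 0, 0], [0, 0, 0.01], 0],
    [[0.6, 0, 0], [0, 0, 0.01], 0],
    [[0.9, 0, 0], [0, 0, 0.01], 0],
    [[1.2, 0, 0], [0, 0, 0.01], 0],
    [[1.5, 0.01, 0], [0, 0, 0.01], 0],
    [[1.8, 0.01, 0], [0, 0, 0.01], 0],
    [[2.1, 0.01, 0], [0, 0, 0.01], 0],
    [[2.3, 0.02, 0], [0, 0, 0.01], 0],
    [[2.5, 0.02, 0], [0, 0, 0.01], 0],
    [[2.5, 0.02, 0], [0, 0, 0.01], 0],
  ],
)

```text
t: 20.02
position: [0.5369, 0.0619, 0.1714]
ee_rot: [[-0.106, 0.994, -0.0], [0.994, 0.106, -0.0], [-0.0, -0.0, -1.0]]
contact_force: [-0.0, -0.4, -1.1]
grip_width: 0.0091
grip_force: 30.0
```

move_arm(
  deltas=[
    [[0.1, 0, 0], [0, 0, 0], 0],
    [[0.2, 0, 0], [0, 0, 0], 0],
    [[0.3, 0, 0], [0, 0, 0], 0],
    [[0.3, 0, 0], [0, 0, 0], 0],
  ],
)

```text
t: 20.52
position: [0.5366, 0.0649, 0.1714]
ee_rot: [[-0.106, 0.994, -0.0], [0.994, 0.106, 0.0], [0.0, -0.0, -1.0]]
contact_force: [-0.7, -0.5, -1.1]
grip_width: 0.0093
grip_force: 30.0
```

move_arm(
  deltas=[
    [[0.07, 0, 0], [0, 0, 0], 0],
    [[0.1, 0, 0], [0, 0, 0], 0],
    [[0.1, 0, 0], [0, 0, 0], 0],
  ],
)

```text
t: 20.9
position: [0.5365, 0.0658, 0.1713]
ee_rot: [[-0.106, 0.994, 0.0], [0.994, 0.106, -0.0], [-0.0, 0.0, -1.0]]
contact_force: [0.0, -0.2, -1.0]
grip_width: 0.0095
grip_force: 30.0
```

move_arm(
  deltas=[
    [[0.07, 0, 0], [0, 0, 0], 0],
    [[0.1, 0, 0], [0, 0, 0], 0],
    [[0.1, 0, 0], [0, 0, 0], 0],
  ],
)

```text
t: 21.28
position: [0.5364, 0.0668, 0.1715]
ee_rot: [[-0.106, 0.994, 0.0], [0.994, 0.106, 0.0], [0.0, 0.0, -1.0]]
contact_force: [-0.2, 0.0, -0.1]
grip_width: 0.0092
grip_force: 30.0
```

move_arm(
  deltas=[
    [[0.05, 0, 0], [0, 0, 0], 0],
    [[0.07, 0, 0], [0, 0, 0], 0],
    [[0.07, 0, 0], [0, 0, 0], 0],
  ],
)

```text
t: 21.65
position: [0.5363, 0.0674, 0.1714]
ee_rot: [[-0.106, 0.994, 0.0], [0.994, 0.106, -0.0], [-0.0, 0.0, -1.0]]
contact_force: [-0.4, -1.3, 1.6]
grip_width: 0.009
grip_force: 30.0
```

move_arm(
  deltas=[
    [[0.05, 0, 0], [0, 0, 0], 0],
    [[0.07, 0, 0], [0, 0, 0], 0],
    [[0.07, 0, 0], [0, 0, 0], 0],
  ],
)

```text
t: 22.02
position: [0.5363, 0.0681, 0.1714]
ee_rot: [[-0.106, 0.994, 0.0], [0.994, 0.106, -0.0], [-0.0, 0.0, -1.0]]
contact_force: [-0.1, -2.0, 1.9]
grip_width: 0.0095
grip_force: 30.0
```

move_arm(
  deltas=[
    [[0.05, 0, 0], [0, 0, 0], 0],
    [[0.08, 0, 0], [0, 0, 0], 0],
    [[0.08, 0, 0], [0, 0, 0], 0],
  ],
)

```text
t: 22.4
position: [0.5362, 0.0689, 0.1714]
ee_rot: [[-0.106, 0.994, 0.0], [0.994, 0.106, -0.0], [-0.0, 0.0, -1.0]]
contact_force: [1.0, -2.1, 2.2]
grip_width: 0.0095
grip_force: 30.0
```

Run:
```python
from path import *
st=status.state();print(st['contact_force'],st['wrist_torque'],st['position'])
```

```text
[ 0.98948761 -2.11346895  2.2095649 ] [-0.58923694 -0.00366742  0.02670491] [0.53617673 0.06885961 0.1714044 ]
```

move_arm(
  deltas=[
    [[0.05, 0, 0], [0, 0, 0], 0],
    [[0.08, 0, 0], [0, 0, 0], 0],
    [[0.08, 0, 0], [0, 0, 0], 0],
  ],
)

```text
t: 22.78
position: [0.5361, 0.0697, 0.1714]
ee_rot: [[-0.106, 0.994, 0.0], [0.994, 0.106, -0.0], [-0.0, 0.0, -1.0]]
contact_force: [0.4, -4.5, 3.2]
grip_width: 0.0094
grip_force: 30.0
```

move_arm(
  deltas=[
    [[0.05, 0, 0], [0, 0, 0], 0],
    [[0.08, 0, 0], [0, 0, 0], 0],
    [[0.08, 0, 0], [0, 0, 0], 0],
  ],
)

```text
t: 23.15
position: [0.536, 0.0704, 0.1715]
ee_rot: [[-0.106, 0.994, 0.0], [0.994, 0.106, -0.0], [-0.0, 0.0, -1.0]]
contact_force: [0.9, -5.2, 3.8]
grip_width: 0.0093
grip_force: 30.0
```

move_arm(
  deltas=[
    [[0.02, 0, 0], [0, 0.02, 0], 0],
    [[0.04, 0, 0], [0, 0.04, 0], 0],
    [[0.05, 0, 0], [0, 0.05, 0], 0],
    [[0.05, 0, 0], [0, 0.05, 0], 0],
    [[0.05, 0, 0], [0, 0.05, 0], 0],
  ],
)

```text
t: 23.78
position: [0.5359, 0.0709, 0.1713]
ee_rot: [[-0.105, 0.994, -0.005], [0.993, 0.106, 0.05], [0.05, 0.0, -0.999]]
contact_force: [-0.2, -4.9, 2.8]
grip_width: 0.0093
grip_force: 30.0
```

Run:
```python
from path import *
st=status.state();print(st['contact_force'],st['wrist_torque'],st['position'])
im,d=get_image('scene');save('s2',cv2.resize(im[130:290,270:410],None,fx=4,fy=3.7,interpolation=cv2.INTER_CUBIC))
```

```text
[-0.1787427  -4.86534596  2.7804798 ] [-1.27028547 -0.07517539  0.01955452] [0.53594927 0.07086369 0.17133865]
```

View pics/s2.png

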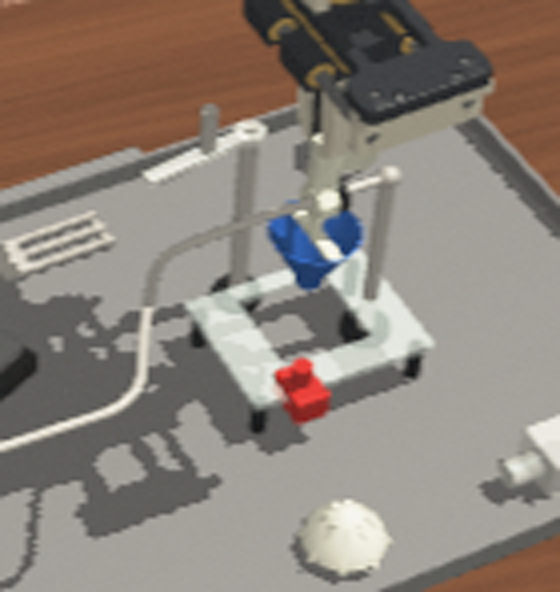

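The ring at crop (328,203) touches the black stop at (345,193), and the keeper is still open with its pin at (209,120). Pushing a bit more, to about 7 N.

move_arm(
  deltas=[
    [[0.05, 0, 0], [0, 0, 0], 0],
    [[0.1, 0, 0], [0, 0.01, 0], 0],
    [[0.12, 0, 0], [0, 0.01, 0], 0],
    [[0.12, 0, 0], [0, 0.01, 0], 0],
    [[0.12, 0, 0], [0, 0.01, 0], 0],
  ],
)

```text
t: 24.45
position: [0.5358, 0.0721, 0.1714]
ee_rot: [[-0.105, 0.994, -0.006], [0.993, 0.106, 0.06], [0.06, 0.0, -0.998]]
contact_force: [-0.6, -4.9, 2.9]
grip_width: 0.0091
grip_force: 30.0
```

move_arm(
  deltas=[
    [[-0.02, 0, 0.02], [0, 0.04, 0], 0],
    [[-0.04, 0, 0.05], [0, 0.08, 0], 0],
    [[-0.06, 0, 0.07], [0, 0.12, 0], 0],
    [[-0.06, 0, 0.07], [0, 0.12, 0], 0],
  ],
)

```text
t: 24.95
position: [0.5361, 0.0713, 0.1708]
ee_rot: [[-0.103, 0.994, -0.019], [0.978, 0.105, 0.179], [0.18, 0.0, -0.984]]
contact_force: [0.4, -3.9, 5.2]
grip_width: 0.0093
grip_force: 30.0
```

Run:
```python
from path import *
st=status.state();R=np.array(st['ee_rot']);p=np.array(st['position']);print(st['contact_force'],st['wrist_torque'],p,'grasp',p-R[:,2]*.019,'nominal ring',p+R[:,2]*.017)
im,d=get_image('wrist');save('w2',im)
```

```text
[ 0.37213621 -3.91937803  5.15401874] [-0.86430447 -0.00350554 -0.05899378] [0.53605138 0.0713299  0.17081327] grasp [0.5364037  0.06792479 0.18950234] nominal ring [0.53573615 0.07437659 0.15409148]
```

View pics/w2.png

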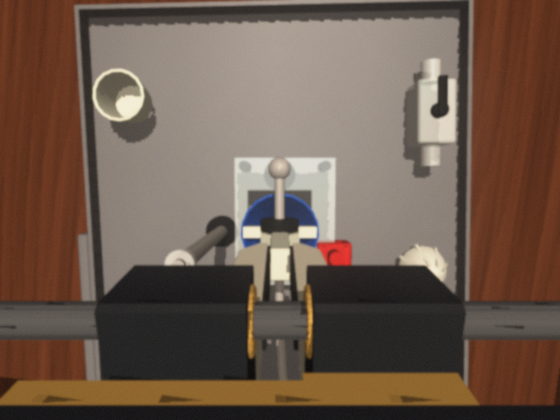

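move_arm(
  deltas=[
    [[0.02, 0, -0.06], [0, 0.01, 0], 0],
    [[0.06, 0, -0.1], [0, 0.03, 0], 0],
    [[0.08, 0, -0.1], [0, 0.04, 0], 0],
    [[0.08, 0, -0.1], [0, 0.04, 0], 0],
    [[0.08, 0, -0.1], [0, 0.04, 0], 0],
  ],
)

```text
t: 25.62
position: [0.5357, 0.0723, 0.1716]
ee_rot: [[-0.103, 0.994, -0.023], [0.97, 0.106, 0.217], [0.218, -0.0, -0.976]]
contact_force: [1.0, -2.5, -0.8]
grip_width: 0.0093
grip_force: 30.0
```

move_arm(
  deltas=[
    [[0.06, 0, 0.01], [0, 0.02, 0], 0],
    [[0.1, 0, 0.02], [0, 0.03, 0], 0],
    [[0.12, 0, 0.02], [0, 0.04, 0], 0],
    [[0.12, 0, 0.02], [0, 0.04, 0], 0],
    [[0.12, 0, 0.02], [0, 0.04, 0], 0],
  ],
)

```text
t: 26.25
position: [0.5357, 0.0735, 0.1719]
ee_rot: [[-0.102, 0.994, -0.027], [0.961, 0.106, 0.256], [0.257, 0.0, -0.966]]
contact_force: [1.3, -2.8, -0.4]
grip_width: 0.0096
grip_force: 30.0
```

move_arm(
  deltas=[
    [[0.08, 0, 0.03], [0, 0, 0], 0],
    [[0.12, 0, 0.05], [0, 0.01, 0], 0],
    [[0.15, 0, 0.06], [0, 0.01, 0], 0],
    [[0.15, 0, 0.06], [0, 0.01, 0], 0],
    [[0.15, 0, 0.06], [0, 0.01, 0], 0],
  ],
)

```text
t: 26.88
position: [0.5356, 0.0751, 0.1718]
ee_rot: [[-0.102, 0.994, -0.028], [0.958, 0.106, 0.265], [0.267, 0.0, -0.964]]
contact_force: [-0.2, -4.2, 4.1]
grip_width: 0.0096
grip_force: 30.0
```

move_arm(
  deltas=[
    [[0, 0, 0], [0, 0.02, 0], 0],
    [[0, 0, 0.01], [0, 0.04, 0], 0],
    [[0, 0, 0.02], [0, 0.06, 0], 0],
    [[0, 0, 0.02], [0, 0.06, 0], 0],
    [[0, 0, 0.02], [0, 0.06, 0], 0],
  ],
)

```text
t: 27.5
position: [0.5355, 0.0751, 0.1714]
ee_rot: [[-0.1, 0.994, -0.034], [0.941, 0.106, 0.322], [0.324, -0.0, -0.946]]
contact_force: [0.2, -2.2, 1.6]
grip_width: 0.009
grip_force: 30.0
```

Run:
```python
from path import *
st=status.state();R=np.array(st['ee_rot']);p=np.array(st['position']);print(st['contact_force'],st['wrist_torque'],p,'grasp',p-R[:,2]*.019)
im,d=get_image('scene');save('s3',cv2.resize(im[150:230,310:390],None,fx=7,fy=7,interpolation=cv2.INTER_CUBIC))
```

```text
[ 0.20521588 -2.16621648  1.64964818] [-0.68405757 -0.0009715  -0.02311032] [0.5354725  0.07511137 0.17144352] grasp [0.53612472 0.06899024 0.18941868]
```

View pics/s3.png

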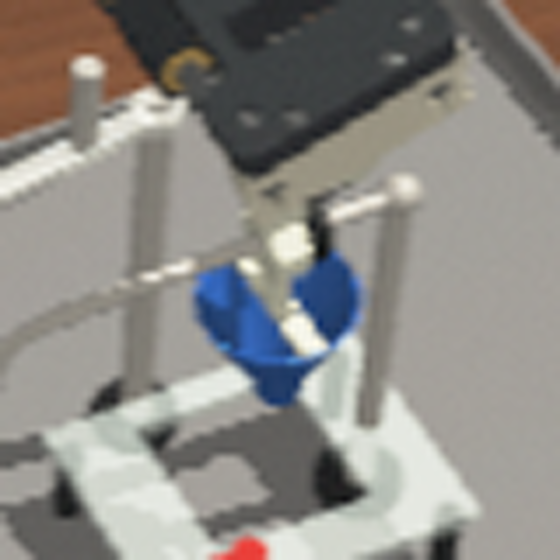

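move_arm(
  deltas=[
    [[0, 0, 0], [0, 0, 0], 8],
    [[0, 0, 0], [0, 0, 0], 20],
    [[0, 0, 0], [0, 0, 0], 30],
    [[0, 0, 0], [0, 0, 0], 30],
  ],
)

```text
t: 28.05
position: [0.5354, 0.0753, 0.1713]
ee_rot: [[-0.1, 0.994, -0.035], [0.941, 0.106, 0.322], [0.324, -0.0, -0.946]]
contact_force: [-1.0, -0.1, -0.7]
grip_width: 0.0278
grip_force: 0.0
```

Run:
```python
from path import *
st=status.state();print(st['contact_force'],st['grip_width'])
print(delta([.5362,.067,.1672],rot(np.radians(5.9)),st))
im,d=get_image('top');c=calibration('top')
v,u=np.mgrid[195:240,195:250];u=u.ravel();v=v.ravel()
X=np.array([pt(c,a,b,d[b,a]) for a,b in zip(u,v)])
np.savez('pics/t2',im=im,d=d)
```

```text
[-0.95678772 -0.09643115 -0.71467662] 0.027786795633827747
([-0.92, -0.01, 0.12], [-0.001, -0.33, 0.003])
```

move_arm(
  deltas=[
    [[-0.3, 0, 0.04], [0, -0.11, 0], 30],
    [[-0.6, 0, 0.08], [0, -0.22, 0], 30],
    [[-0.9, 0, 0.12], [0, -0.33, 0], 30],
    [[-0.92, 0, 0.12], [0, -0.33, 0], 30],
    [[-0.92, 0, 0.12], [0, -0.33, 0], 30],
  ],
)

```text
t: 28.72
position: [0.5363, 0.067, 0.1672]
ee_rot: [[-0.106, 0.994, -0.001], [0.994, 0.106, 0.002], [0.002, -0.0, -1.0]]
contact_force: [1.0, -0.2, -0.5]
grip_width: 0.0276
grip_force: 0.0
```

Run:
```python
from path import *
st=status.state();print(st['contact_force'],st['position'])
im,d=get_image('wrist'); c=calibration('wrist');M=np.array(c['mount']);K=np.array(c['K'])
R0=np.array(st['ee_rot']);p0=np.array(st['position'])
v,u=np.nonzero(d>0);C=np.c_[u,v,np.ones(len(u))]@np.linalg.inv(K).T*d[v,u][:,None]
W=(C@M[:3,:3].T+M[:3,3])@R0.T+p0
L=W-np.array([.5362,.067,0]);a=np.radians(95.9);x=L[:,0]*np.cos(a)+L[:,1]*np.sin(a);n=L[:,0]*np.sin(a)-L[:,1]*np.cos(a)
k=(W[:,2]>.196)&(W[:,2]<.215)&(abs(x)<.02)&(abs(n)<.008)
print(k.sum(),'tab top along',x[k].min(),x[k].max(),'lat',n[k].min(),n[k].max(),'z',W[k,2].max())
im,d=get_image('scene');save('s4',cv2.resize(im[150:230,310:390],None,fx=7,fy=7,interpolation=cv2.INTER_CUBIC))
```

```text
[ 1.00412225 -0.16096031 -0.46333128] [0.53627205 0.06702991 0.1672055 ]
764 tab top along -0.00854401180682091 0.007411135139294016 lat -0.004008228042600987 0.005781310640659729 z 0.20729002068604513
```

View pics/s4.png

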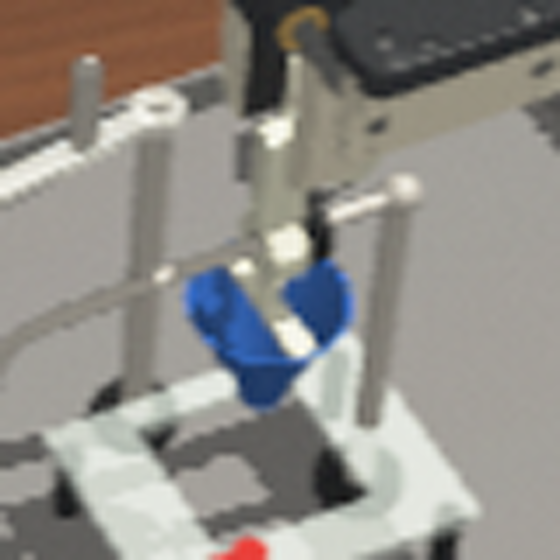

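The ring now hangs upright and free at crop (287,243), just behind the black stop, with the keeper still open. I'll regrip lower and press with a small counter-rotation so the ring sits flat on the stop.

move_arm(
  deltas=[
    [[-0.03, 0, 0], [0, 0, 0], 15],
    [[-0.03, 0, 0], [0, 0, 0], 10],
    [[-0.03, 0, 0], [0, 0, 0], 0],
    [[-0.03, 0, 0], [0, 0, 0], 0],
    [[-0.03, 0, 0], [0, 0, 0], 0],
    [[-0.03, 0, 0], [0, 0, 0], 0],
  ],
)

```text
t: 29.58
position: [0.5364, 0.0666, 0.1674]
ee_rot: [[-0.106, 0.994, -0.0], [0.994, 0.106, -0.0], [-0.0, -0.0, -1.0]]
contact_force: [0.6, -1.2, -1.1]
grip_width: 0.0095
grip_force: 30.0
```

move_arm(
  deltas=[
    [[0.1, 0, 0], [0, 0.03, 0], 0],
    [[0.2, 0, 0], [0, 0.06, 0], 0],
    [[0.3, 0, 0], [0, 0.1, 0], 0],
    [[0.3, 0, 0], [0, 0.1, 0], 0],
  ],
)

```text
t: 30.08
position: [0.5362, 0.0689, 0.1675]
ee_rot: [[-0.104, 0.995, -0.01], [0.989, 0.105, 0.101], [0.101, 0.0, -0.995]]
contact_force: [0.5, -3.7, 0.8]
grip_width: 0.0101
grip_force: 30.0
```

move_arm(
  deltas=[
    [[0.08, 0, 0], [0, 0.04, 0], 0],
    [[0.16, 0, 0], [0, 0.07, 0], 0],
    [[0.24, 0, 0], [0, 0.1, 0], 0],
    [[0.24, 0, 0], [0, 0.1, 0], 0],
  ],
)

```text
t: 30.58
position: [0.536, 0.0717, 0.1679]
ee_rot: [[-0.103, 0.994, -0.021], [0.974, 0.105, 0.198], [0.199, 0.0, -0.98]]
contact_force: [0.4, -3.7, 4.9]
grip_width: 0.0095
grip_force: 30.0
```

move_arm(
  deltas=[
    [[0.06, 0, 0.01], [0, 0.02, 0], 0],
    [[0.12, 0, 0.02], [0, 0.03, 0], 0],
    [[0.16, 0, 0.03], [0, 0.04, 0], 0],
    [[0.16, 0, 0.03], [0, 0.04, 0], 0],
    [[0.16, 0, 0.03], [0, 0.04, 0], 0],
    [[0.16, 0, 0.03], [0, 0.04, 0], 0],
  ],
)

```text
t: 31.32
position: [0.5358, 0.0737, 0.1681]
ee_rot: [[-0.103, 0.994, -0.025], [0.966, 0.106, 0.237], [0.238, 0.001, -0.971]]
contact_force: [0.6, -4.5, 6.4]
grip_width: 0.0097
grip_force: 30.0
```

Run:
```python
from path import *
st=status.state();R=np.array(st['ee_rot']);p=np.array(st['position']);print(st['contact_force'],st['wrist_torque'],'grasp',p-R[:,2]*.019)
# cone outline: lean of blue blob before/after
for n in ('now',):
    im,d=get_image('scene');h=cv2.cvtColor(im[150:230,310:390],cv2.COLOR_RGB2HSV);m=((h[...,0]>100)&(h[...,0]<130)&(h[...,1]>150)).astype('uint8')
    v,u=np.nonzero(m);print(len(u),'low tip',u[v>v.max()-3].mean()*7,v.max()*7,'rim left',u.min()*7,'right',u.max()*7,v[u==u.min()].mean()*7,v[u==u.max()].mean()*7)
    w=(im[150:230,310:390].min(2)>200)[25:45,35:47];v,u=np.nonzero(w);print('ring white',u.mean()*7+245,v.mean()*7+175,u.max()*7+245)
s4=cv2.imread('pics/s4.png')[...,::-1][3::7,3::7];s3=cv2.imread('pics/s3.png')[...,::-1][3::7,3::7]
for im in(s3,s4):
    h=cv2.cvtColor(np.ascontiguousarray(im),cv2.COLOR_RGB2HSV);m=((h[...,0]>100)&(h[...,0]<130)&(h[...,1]>150))
    v,u=np.nonzero(m);print(len(u),'low tip',u[v>v.max()-3].mean()*7,v.max()*7,'rim left',u.min()*7,'right',u.max()*7,v[u==u.min()].mean()*7,v[u==u.max()].mean()*7)
    w=(im.min(2)>200)[25:45,35:47];v,u=np.nonzero(w);print('ring white',u.mean()*7+245,v.mean()*7+175,u.max()*7+245)
```

```text
[ 0.64880768 -4.4563996   6.393674  ] [-9.23878381e-01  3.67649350e-02  4.34714696e-05] grasp [0.5362935  0.06916502 0.18650735]
209 low tip 273.0 399 rim left 196 right 350 290.5 297.5
ring white 280.36842105263156 244.26315789473685 301
211 low tip 274.90909090909093 399 rim left 196 right 350 290.5 294.0
ring white 280.7 243.25 301
208 low tip 259.0 399 rim left 189 right 343 294.0 304.5
ring white 281.2352941176471 242.94117647058823 294
```

move_arm(
  deltas=[
    [[0.05, 0, 0], [0, 0, 0], 0],
    [[0.1, 0, 0], [0, 0, 0], 0],
    [[0.13, 0, 0], [0, 0, 0], 0],
    [[0.13, 0, 0], [0, 0, 0], 0],
    [[0.13, 0, 0], [0, 0, 0], 0],
    [[0.13, 0, 0], [0, 0, 0], 0],
  ],
)

```text
t: 32.12
position: [0.5356, 0.0748, 0.1682]
ee_rot: [[-0.103, 0.994, -0.025], [0.966, 0.106, 0.237], [0.238, 0.0, -0.971]]
contact_force: [0.3, -4.9, 4.9]
grip_width: 0.0099
grip_force: 30.0
```

move_arm(
  deltas=[
    [[0, 0, 0], [0, 0, 0], 8],
    [[0, 0, 0], [0, 0, 0], 20],
    [[0, 0, 0], [0, 0, 0], 30],
    [[0, 0, 0], [0, 0, 0], 30],
    [[0, 0, -2], [0, 0, 0], 32],
    [[0, 0, -4.5], [0, 0, 0], 35],
    [[0, 0, -7.5], [0, 0, 0], 35],
    [[0, 0, -7.5], [0, 0, 0], 35],
  ],
)

```text
t: 33.12
position: [0.5383, 0.0565, 0.2443]
ee_rot: [[-0.103, 0.994, -0.021], [0.966, 0.105, 0.236], [0.237, 0.004, -0.972]]
contact_force: [-0.7, -0.3, 0.2]
grip_width: 0.0325
grip_force: 0.0
```

Run:
```python
from path import *
st=status.state();print(st['contact_force'],st['position'])
piv=np.array([.4785,.0474]);
for z in(.24,.172): print(delta([.4867,.0183,z],rot(np.radians(15)),st))
c=calibration('top');im,d=get_image('top')
X=np.array([[pt(c,u,v,d[v,u]) for u in range(195,260)] for v in range(195,245)])
m=(X[...,2]>.172)&(X[...,2]<.203)&(X[...,0]<.51);q=X[m];print(len(q),q.mean(0) if len(q) else'')
```

```text
[-0.65534936 -0.29389209  0.18482566] [0.53827889 0.05653588 0.24433722]
([-3.26, -5.53, -0.37], [0.023, -0.238, -0.155])
([-4.87, -5.56, 6.23], [0.023, -0.238, -0.155])
21 [0.4858871  0.01907528 0.19520922]
```

move_arm(
  deltas=[
    [[-1.6, -2.8, -0.3], [0.01, -0.12, -0.08], 35],
    [[-3.26, -5.5, -0.4], [0.023, -0.238, -0.155], 35],
    [[-3.26, -5.5, -0.4], [0.023, -0.238, -0.155], 35],
    [[-4.1, -5.55, 3], [0.023, -0.238, -0.155], 35],
    [[-4.87, -5.56, 6.2], [0.023, -0.238, -0.155], 35],
    [[-4.87, -5.56, 6.2], [0.023, -0.238, -0.155], 25],
    [[-4.87, -5.56, 6.2], [0.023, -0.238, -0.155], 18],
    [[-4.87, -5.56, 6.2], [0.023, -0.238, -0.155], 16],
  ],
)

```text
t: 34.17
position: [0.4862, 0.0189, 0.1704]
ee_rot: [[-0.259, 0.966, -0.003], [0.966, 0.259, 0.001], [0.002, -0.002, -1.0]]
contact_force: [-0.4, 0.2, 0.5]
grip_width: 0.0153
grip_force: 0.0
```

Run:
```python
from path import *
st=status.state();print(st['contact_force'],st['position'],st['grip_width'],np.array(st['ee_rot']).round(3).tolist())
piv=np.array([.4785,.0474])
for a in list(range(-65,10,9)):   # pin heading; lead the pin by 3 mm along the tangent
    h=np.radians(a);t=np.array([-np.sin(h),np.cos(h)])
    p=piv+.030*np.array([np.cos(h),np.sin(h)])+.002*t
    print(a,delta([*p,.172],rot(h+np.pi/2),st))
```

```text
[-0.36797137  0.16422219  0.50777435] [0.48619167 0.01886042 0.17043306] 0.015295826937077416 [[-0.259, 0.966, -0.003], [0.966, 0.259, 0.001], [0.002, -0.002, -1.0]]
-65 ([0.04, 0.71, -0.16], [-0.002, -0.002, -0.174])
-56 ([0.18, 1.16, -0.16], [-0.002, -0.002, -0.331])
-47 ([0.4, 1.58, -0.16], [-0.002, -0.002, -0.489])
-38 ([0.68, 1.96, -0.16], [-0.002, -0.002, -0.646])
-29 ([1.02, 2.29, -0.16], [-0.002, -0.003, -0.803])
-20 ([1.4, 2.57, -0.16], [-0.001, -0.003, -0.96])
-11 ([1.82, 2.78, -0.16], [-0.001, -0.003, -1.117])
-2 ([2.27, 2.92, -0.16], [-0.001, -0.003, -1.274])
7 ([2.74, 2.99, -0.16], [-0.001, -0.003, -1.431])
```

move_arm(
  deltas=[
    [[0, 0.35, -0.1], [0, 0, -0.09], 16],
    [[0.04, 0.71, -0.15], [0, 0, -0.17], 16],
    [[0.18, 1.16, -0.15], [0, 0, -0.33], 16],
    [[0.4, 1.58, -0.15], [0, 0, -0.49], 16],
    [[0.68, 1.96, -0.15], [0, 0, -0.65], 16],
    [[1.02, 2.29, -0.15], [0, 0, -0.8], 16],
    [[1.4, 2.57, -0.15], [0, 0, -0.96], 16],
    [[1.82, 2.78, -0.15], [0, 0, -1.12], 16],
    [[2.05, 2.85, -0.15], [0, 0, -1.2], 16],
    [[2.27, 2.92, -0.15], [0, 0, -1.27], 16],
    [[2.27, 2.92, -0.15], [0, 0, -1.27], 16],
  ],
)

```text
t: 35.55
position: [0.5082, 0.0485, 0.1713]
ee_rot: [[-0.999, 0.039, -0.003], [0.039, 0.999, 0.001], [0.003, 0.001, -1.0]]
contact_force: [0.3, -0.1, -0.1]
grip_width: 0.0151
grip_force: 0.0
```

```bash
cat > kp.py <<'E'
from path import *
st=status.state();print(np.round(st['contact_force'],1),st['position'],st['grip_width'])
im,d=get_image('wrist'); c=calibration('wrist');M=np.array(c['mount']);K=np.array(c['K'])
R0=np.array(st['ee_rot']);p0=np.array(st['position'])
im2,d2=get_image('top');c2=calibration('top')
v,u=np.nonzero(d2>0);Kt,Rt,tt=[np.array(c2[k]) for k in 'KRt']
W=((np.c_[u,v,np.ones(len(u))]@np.linalg.inv(Kt).T*d2[v,u][:,None])-tt)@Rt
k=(abs(W[:,2]-.167)<.012)&(W[:,0]>.45)&(W[:,0]<.57)&(W[:,1]>-.03)&(W[:,1]<.065)
np.savez('pics/k',im=im2,d=d2);save('k',cv2.resize(im2[190:245,195:260],None,fx=9,fy=9,interpolation=cv2.INTER_CUBIC))
piv=np.array([.4785,.0474]);e=R0[:,1]
print('tool y deg',np.degrees(np.arctan2(e[1],e[0])))
E
python3 kp.py
```

```text
[ 0.3 -0.1 -0.1] [0.50821664 0.04845994 0.17127917] 0.015083002798103009
tool y deg 87.77480852597422
```

move_arm(
  deltas=[
    [[0, 0.1, 0], [0, 0, -0.05], 16],
    [[0, 0.2, 0], [0, 0, -0.1], 16],
    [[0, 0.3, 0], [0, 0, -0.14], 16],
    [[0, 0.4, 0], [0, 0, -0.14], 16],
    [[0, 0.4, 0], [0, 0, -0.14], 16],
  ],
)

```text
t: 36.28
position: [0.5081, 0.0523, 0.1705]
ee_rot: [[-0.995, -0.1, -0.004], [-0.1, 0.995, 0.001], [0.004, 0.001, -1.0]]
contact_force: [-0.4, 0.2, 1.0]
grip_width: 0.0146
grip_force: 0.0
```

move_arm(
  deltas=[
    [[0, 0.05, 0], [0, 0, 0], 16],
    [[0, 0.1, 0], [0, 0, 0], 16],
    [[0, 0.15, 0], [0, 0, 0], 16],
    [[0, 0.15, 0], [0, 0, 0], 16],
  ],
)

```text
t: 36.78
position: [0.5079, 0.0538, 0.1704]
ee_rot: [[-0.995, -0.101, -0.004], [-0.101, 0.995, 0.001], [0.004, 0.001, -1.0]]
contact_force: [0.8, -0.2, -0.0]
grip_width: 0.0146
grip_force: 0.0
```

move_arm(
  deltas=[
    [[0, 0.07, 0], [0, 0, 0], 16],
    [[0, 0.12, 0], [0, 0, 0], 16],
    [[0, 0.12, 0], [0, 0, 0], 16],
  ],
)

```text
t: 37.15
position: [0.5078, 0.055, 0.1704]
ee_rot: [[-0.995, -0.101, -0.004], [-0.101, 0.995, 0.001], [0.004, 0.001, -1.0]]
contact_force: [-0.9, 0.3, 0.0]
grip_width: 0.0148
grip_force: 0.0
```

```bash
python3 kp.py
```

```text
[-0.9  0.3  0. ] [0.50776537 0.05504517 0.17041125] 0.014800782507066517
tool y deg 95.81420450907355
```

View pics/k.png

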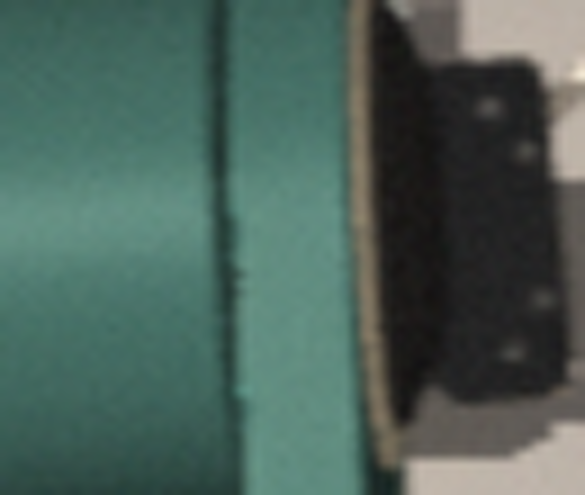

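move_arm(
  deltas=[
    [[0, 0.07, 0], [0, 0, 0], 16],
    [[0, 0.14, 0], [0, 0, 0], 16],
    [[0, 0.14, 0], [0, 0, 0], 16],
  ],
)

```text
t: 37.62
position: [0.5076, 0.0565, 0.1704]
ee_rot: [[-0.995, -0.101, -0.004], [-0.101, 0.995, 0.001], [0.004, 0.001, -1.0]]
contact_force: [-0.1, -0.3, -0.3]
grip_width: 0.0148
grip_force: 0.0
```

```bash
cat > kp2.py <<'E'
from path import *
st=status.state();print(np.round(st['contact_force'],1),np.round(st['position'],4))
def cloud(n):
    im,d=get_image(n);c=calibration(n);v,u=np.nonzero(d>0)
    C=np.c_[u,v,np.ones(len(u))]@np.linalg.inv(np.array(c['K'])).T*d[v,u][:,None]
    if n=='wrist':
        M=np.array(c['mount']);return (C@M[:3,:3].T+M[:3,3])@np.array(st['ee_rot']).T+np.array(st['position']),im[v,u]
    return (C-np.array(c['t']))@np.array(c['R']),im[v,u]
for n in('scene','wrist','top'):
    W,c=cloud(n)
    k=(abs(W[:,0]-.51)<.065)&(W[:,1]>-.04)&(W[:,1]<.068)
    a=k&(W[:,2]>.159)&(W[:,2]<.170);b=k&(W[:,2]>.175)&(W[:,2]<.203)&(W[:,0]<.525)
    for t,m in(('arm',a),('pin',b)):
        if m.sum()>3: print(n,t,m.sum(),W[m].mean(0).round(4),W[m].min(0).round(4),W[m].max(0).round(4))
E
python3 kp2.py
```

```text
[-0.1 -0.3 -0.3] [0.5076 0.0565 0.1704]
scene arm 180 [0.4964 0.0236 0.1637] [ 0.4679 -0.0232  0.1591] [0.5512 0.0672 0.1699]
scene pin 45 [0.4908 0.023  0.1918] [0.4814 0.0142 0.1773] [0.5181 0.066  0.2029]
wrist arm 2628 [0.488  0.0258 0.1641] [ 0.4687 -0.0212  0.159 ] [0.5336 0.0679 0.1699]
wrist pin 543 [0.4847 0.0229 0.1945] [0.4803 0.0158 0.1751] [0.5016 0.068  0.203 ]
```

```bash
cat >> kp2.py <<'E'
W,c=cloud('wrist')
k=(abs(W[:,0]-.49)<.025)&(W[:,1]>-.01)&(W[:,1]<.045)
t=W[k&(W[:,2]>.193)&(W[:,2]<.206)];print('pin top',len(t),t.mean(0).round(4),t.min(0).round(4),t.max(0).round(4))
a=W[k&(W[:,2]>.160)&(W[:,2]<.168)];print('arm',len(a),cv2.fitLine((a[:,:2]*1000).astype('float32'),cv2.DIST_HUBER,0,.01,.01).ravel().round(2))
E
python3 kp2.py | tail -2
```

```text
pin top 381 [0.4857 0.022  0.1988] [0.4804 0.0156 0.193 ] [0.5009 0.0448 0.2058]
arm 1454 [ 2.6000e-01 -9.6000e-01  4.8504e+02  1.7670e+01]
```

Run:
```python
from path import *
im,d=get_image('scene');c=calibration('scene');b=np.load('pics/scene.npz')
A=proj(c,[.4865,.0185,.197]);B=proj(c,[.5085,.050,.19]);print(A,B)
u,v=A.round().astype(int)
for nm,I,D in(('start',b['im'],b['d']),('now',im,d)):
    print(nm);print(I[v-6:v+16:2,u-6:u+8].astype(int).mean(2).round().astype(int));
    print(np.array([[pt(c,x,y,D[y,x])[2]*1000 for x in range(u-6,u+8)] for y in range(v-6,v+16,2)]).round().astype(int))
st=status.state();p=proj(c,st['position']);print('tcp px',p)
```

```text
[322.15071001 159.94971845] [338.78715836 165.55104415]
start
[[ 91  91  90  89  87  89  88  89  87  89  89  91  93  95]
 [ 89  88  90  92  95  97  96  97  97  97  96  96  97  95]
 [ 96  95  95  96 127 189 214 188 125  90  90  90  90  91]
 [ 91  90  91  93 138 186 208 210 166 100  95  97  98  98]
 [ 98  97  96  97 106 116 122 126 115  93  93  93  93  91]
 [ 93  93  93  92 105 118 122 130 120 114 141 155 185 209]
 [ 89  90  87 100 114 120 124 125 114 101 158 205 222 236]
 [154 142 116 101 111 120 125 142 197 221 221 221 219 204]
 [ 93 129 201 203 145 122 126 156 216 218 185 171 160 142]
 [220 221 223 224 231 221 183 183 176 160 161 157 158 138]
 [235 219 179 183 175 160 160 159 159 159 158 159 150 128]]
[[ -1   0  -1  -2   0  -2  -1   0   5   4   1  -1   0  -1]
 [  2   0   1  -2   2   1  -2   1  -4  -4   3   1  -1   0]
 [ -1  -4  -1  -4   0 198 198 197 198   3  -5   1   1  -3]
 [  2   0   3  -2  -2 201 201 197 198  -2   2  -2  -1  -6]
 [  0   0  -1  -2  -4 192 196 194 191   0   6  -2  -2   2]
 [  1   3   1   0  -2 185 191 186 186  -3  20  20  21 164]
 [  2   4   1   0 175 176 183 181 
[... 1054 characters left out ...]
2    0]
 [   3    0   -1   -2    0  200  199  199  196    0   -2   -4    3    3]
 [  -1    4    0   -3   -3  198  199  197  198   -5    2    1   -1   -1]
 [  -3    0    2   -2    4  189 1049  196  193    2    3    2    3    0]
 [  -1   -3   -2   -1   -2  186  188  188  184    0   24   21   19  160]
 [   0   -2    1    1  180  178  184  181  177   21   18  163  165  164]
 [  21   22   21   18  172  174  178  176  171  162  164  163  165  164]
 [  17   16   15  163  166  169  168  166  165  166  164  163  162    5]
 [ 164  164  165  162  164  164  163  158  159   -1    6    4    5    5]
 [ 164  167  163  163  157    4    3    1    6    6    3    0    3    5]]
tcp px [340.72340393 170.76608777]
```

Run:
```python
from path import *
st=status.state();print(st['t'])
for p in([.5076,.0565,.225],[.4858,.019,.225],[.4858,.019,.169]): print(delta(p,rot(np.radians(15)),st))
```

```text
38.025
([0.02, 0.02, -5.46], [-0.002, -0.004, 1.41])
([2.57, -3.49, -5.45], [-0.002, -0.004, 1.41])
([2.55, -3.5, 0.15], [-0.002, -0.004, 1.41])
```

move_arm(
  deltas=[
    [[0, 0, -5.4], [0, 0, 0], 20],
    [[0, 0, -5.4], [0, 0, 0.1], 30],
    [[2.57, -3.49, -5.4], [0, 0, 1.41], 35],
    [[2.57, -3.49, -5.4], [0, 0, 1.41], 35],
    [[2.57, -3.49, -5.4], [0, 0, 1.41], 35],
    [[2.57, -3.49, -5.4], [0, 0, 1.41], 35],
    [[2.57, -3.49, -5.4], [0, 0, 1.41], 35],
    [[2.57, -3.49, -5.4], [0, 0, 1.41], 35],
    [[2.57, -3.49, -5.4], [0, 0, 1.41], 35],
    [[2.57, -3.49, -5.4], [0, 0, 1.41], 35],
    [[2.57, -3.49, -5.4], [0, 0, 1.41], 35],
  ],
)

```text
t: 39.4
position: [0.4858, 0.019, 0.2245]
ee_rot: [[-0.263, 0.965, -0.004], [0.965, 0.263, 0.001], [0.002, -0.004, -1.0]]
contact_force: [-0.1, 0.2, 1.0]
grip_width: 0.0325
grip_force: 0.0
```

Run:
```python
from path import *
st=status.state();R=np.array(st['ee_rot']);p0=np.array(st['position']);print(p0,st['grip_width'])
im,d=get_image('wrist');c=calibration('wrist');M=np.array(c['mount']);v,u=np.nonzero(d>0)
C=np.c_[u,v,np.ones(len(u))]@np.linalg.inv(np.array(c['K'])).T*d[v,u][:,None]
T=C@M[:3,:3].T+M[:3,3];W=T@R.T+p0
k=(W[:,2]>.190)&(W[:,2]<.206)&(abs(W[:,0]-.486)<.015)&(abs(W[:,1]-.019)<.015)
print('pin in tool mm',k.sum(),(T[k].mean(0)*1000).round(1),(T[k].min(0)*1000).round(1),(T[k].max(0)*1000).round(1),W[k].mean(0).round(4))
f=(abs(T[:,2]+.005)<.006)&(abs(T[:,0])<.03)&(abs(T[:,1])<.06);print('fingertips',f.sum(),[(T[f&(s*T[:,1]>0)].min(0)*1000).round(1).tolist()+(T[f&(s*T[:,1]>0)].max(0)*1000).round(1).tolist() for s in(-1,1) if (f&(s*T[:,1]>0)).any()])
```

```text
[0.48582437 0.01902104 0.22449711] 0.03248461703227344
pin in tool mm 220 [ 2.2 -0.2 26.6] [-3.4 -4.9 23.8] [ 6.4  4.4 34.4] [0.4849 0.0211 0.1979]
fingertips 0 []
```

move_arm(
  deltas=[
    [[0.15, 0, 2.5], [0, 0, 0], 35],
    [[0.15, 0, 5], [0, 0, 0], 35],
    [[0.15, 0, 5.5], [0, 0, 0], 30],
    [[0.15, 0, 5.5], [0, 0, 0], 15],
    [[0.15, 0, 5.5], [0, 0, 0], 0],
    [[0.15, 0, 5.5], [0, 0, 0], 0],
    [[0.15, 0, 5.5], [0, 0, 0], 0],
  ],
)

```text
t: 40.33
position: [0.4854, 0.0205, 0.1699]
ee_rot: [[-0.259, 0.966, -0.004], [0.966, 0.259, 0.001], [0.002, -0.004, -1.0]]
contact_force: [0.8, 0.7, -0.2]
grip_width: 0.0003
grip_force: 0.0
```

Run:
```python
from path import *
st=status.state();print(np.round(st['position'],4),st['grip_width'])
im,d=get_image('scene');c=calibration('scene')
v,u=np.mgrid[140:200,290:360];u=u.ravel();v=v.ravel();k=d[v,u]>0
W=np.array([pt(c,a,b,d[b,a]) for a,b in zip(u,v)])
m=(W[:,2]>.16)&(W[:,2]<.26)&(W[:,0]>.44)&(W[:,0]<.52)&(W[:,1]>-.04)&(W[:,1]<.06)
for lo in np.arange(.16,.26,.01):
    q=W[m&(W[:,2]>=lo)&(W[:,2]<lo+.01)]
    if len(q): print(round(lo,3),len(q),q.min(0)[:2].round(3),q.max(0)[:2].round(3))
A=proj(c,[.4865,.0185,.197]);uu,vv=A.round().astype(int)
print(np.array([[pt(c,x,y,d[y,x])[2]*1000 for x in range(uu-8,uu+9)] for y in range(vv-14,vv+16,2)]).round().astype(int))
print(proj(c,st['position']),A)
```

```text
[0.4854 0.0205 0.1699] 0.00033181100611946415
0.16 148 [ 0.469 -0.022] [0.503 0.057]
0.17 20 [0.482 0.013] [0.491 0.045]
0.18 12 [0.487 0.016] [0.491 0.023]
0.19 8 [0.483 0.012] [0.494 0.023]
0.2 16 [0.477 0.01 ] [0.498 0.015]
0.21 44 [0.478 0.008] [0.503 0.031]
0.22 45 [0.477 0.008] [0.505 0.031]
0.23 47 [0.475 0.008] [0.504 0.031]
0.24 46 [0.474 0.008] [0.505 0.031]
0.25 23 [0.49  0.011] [0.507 0.023]
[[  -1    1   -1  232  236  237  241  245  249  250  253  257  251  254
   253  299  299]
 [  -4    4   -3  227  230  233  236  242  241  245  247  252  247  248
   247  245  242]
 [   0    4    0  225  228  231  229  233  237  241  244  245  242  243
   239  239  233]
 [  -3   -1    1  220  220  223  221  228  231  234  238  236  236  235
   231  231  231]
 [   3   -3    1  213  215  216  219  223  224  227  232  229  230  224
   228  224  224]
 [   0    0   -1   -1  208  209  210  217  220  223  226  226  223  219
   218  216  218]
 [   0    1 1049    0   -3  203  210  214  215  215  216  218  212  216
   211  215    1]
 [  -8    0   -2    2   -4   -1   -1  203  210  212  213  211    0   -2
    -1   -5    0]
 [   1    2    2   -1    0   -1   -1  194  190  198  190    2    2    3
     0   -3    1]
 [   1    2   -2   -1   -1    1    3  186  188  186  186    2   22   25
    21  164  165]
 [  -1   -1   -5    0   -1   -4  179  179  182  181  181   23   21  165
   165  165  164]
 [   1   21   24   20   24   19  175  176  176  174  171  163  165  166
   163  163  165]
 [  17   18   19   15   16  161  162  171  168  168  166  163  161  162
   159    4  149]
 [ 166  164  166  167  166  161  161  165  164  161  156    0    4    8
     4    5  142]
 [ 161  165  167  161  163  164  160    4    2    2    3    4   -1    2
     4    3  138]]
[322.33407823 167.93564853] [322.15071001 159.94971845]
```

Run:
```python
from path import *
st=status.state();R=np.array(st['ee_rot']);p0=np.array(st['position'])
def T_(n):
    im,d=get_image(n);c=calibration(n);v,u=np.nonzero(d>0)
    C=np.c_[u,v,np.ones(len(u))]@np.linalg.inv(np.array(c['K'])).T*d[v,u][:,None]
    if n=='wrist': M=np.array(c['mount']);return C@M[:3,:3].T+M[:3,3]
    return ((C-np.array(c['t']))@np.array(c['R'])-p0)@R
for n in('scene','wrist'):
    T=T_(n)*1000
    m=(abs(T[:,0])<60)&(abs(T[:,1])<110)
    for z in range(-130,12,6):
        q=T[m&(abs(T[:,2]-z)<3)]
        if len(q)>3: print(n,z,len(q),'x',q[:,0].min().round(),q[:,0].max().round(),'y',q[:,1].min().round(),q[:,1].max().round())
```

```text
scene -130 221 x -38.0 33.0 y -83.0 88.0
scene -124 144 x -38.0 35.0 y -80.0 88.0
scene -118 75 x -36.0 35.0 y -85.0 88.0
scene -112 8 x -25.0 33.0 y 28.0 85.0
scene -94 10 x -10.0 5.0 y 8.0 18.0
scene -88 11 x -10.0 -5.0 y 3.0 19.0
scene -82 17 x -11.0 0.0 y -2.0 19.0
scene -76 30 x -11.0 4.0 y -12.0 19.0
scene -70 26 x -11.0 5.0 y -13.0 20.0
scene -64 30 x -10.0 9.0 y -12.0 18.0
scene -58 27 x -11.0 6.0 y -12.0 17.0
scene -52 29 x -11.0 7.0 y -12.0 17.0
scene -46 25 x -11.0 8.0 y -11.0 17.0
scene -40 25 x -10.0 36.0 y -11.0 68.0
scene -34 40 x -9.0 38.0 y -11.0 68.0
scene -28 16 x -6.0 35.0 y -2.0 68.0
scene -22 24 x -6.0 36.0 y -2.0 71.0
scene -16 21 x -7.0 37.0 y 1.0 68.0
scene -10 24 x -6.0 37.0 y -3.0 69.0
scene -4 27 x -6.0 34.0 y -2.0 69.0
scene 2 68 x -43.0 45.0 y -5.0 73.0
scene 8 158 x -43.0 53.0 y -8.0 75.0
wrist -130 10360 x 11.0 37.0 y -59.0 60.0
wrist -124 2753 x 10.0 37.0 y -37.0 42.0
wrist -118 159 x 1.0 36.0 y -29.0 29.0
wrist -112 22 x 2.0 7.0 y -1.0 2.0
wrist -100 28 x -8.0 -4.0 y -1.0 2.0
wrist -94 47 x -7.0 -3.0 y -1.0 1.0
wrist -88 26 x -8.0 9.0 y -1.0 2.0
wrist -82 47 x 8.0 9.0 y -1.0 2.0
wrist -76 62 x 8.0 10.0 y -2.0 3.0
wrist -70 87 x 7.0 10.0 y -2.0 3.0
wrist -64 74 x 8.0 10.0 y -2.0 3.0
wrist -58 299 x 8.0 10.0 y -15.0 16.0
wrist -52 351 x 8.0 10.0 y -15.0 15.0
wrist -46 304 x 8.0 10.0 y -15.0 15.0
wrist -40 362 x -7.0 39.0 y -14.0 66.0
wrist -34 942 x 7.0 39.0 y -10.0 67.0
wrist -28 183 x 8.0 40.0 y -5.0 67.0
wrist -22 167 x 4.0 40.0 y -2.0 67.0
wrist -16 176 x 4.0 40.0 y -3.0 67.0
wrist -10 182 x 2.0 40.0 y -4.0 67.0
wrist -4 169 x 1.0 40.0 y -5.0 67.0
wrist 2 724 x -35.0 47.0 y -8.0 70.0
wrist 8 1564 x -41.0 53.0 y -9.0 74.0
```

The gripper geometry in both views shows the real fingertips about 32 mm short of the reported TCP. That is why the pin was missed and why the tab was held only by its top edge. I'll allow for this offset, redo the press with a proper low grip, then do the keeper.

Run:
```python
from path import *
st=status.state();print(st['t'])
for p in([.4854,.0205,.21],[.5362,.067,.21],[.5362,.067,.1355]): print(delta(p,rot(np.radians(5.9)),st))
```

```text
40.475
([0.0, 0.0, -4.04], [-0.004, -0.002, 0.159])
([3.17, 6.11, -4.06], [-0.004, -0.002, 0.159])
([3.16, 6.14, 3.39], [-0.004, -0.002, 0.159])
```

move_arm(
  deltas=[
    [[0, 0, -4], [0, 0, 0], 15],
    [[1.6, 3, -4], [0, 0, 0.08], 35],
    [[3.17, 6.11, -4], [0, 0, 0.16], 35],
    [[3.17, 6.11, -4], [0, 0, 0.16], 35],
    [[3.17, 6.12, 0], [0, 0, 0.16], 35],
    [[3.17, 6.14, 3.4], [0, 0, 0.16], 35],
    [[3.17, 6.14, 3.4], [0, 0, 0.16], 25],
    [[3.17, 6.14, 3.4], [0, 0, 0.16], 12],
    [[3.17, 6.14, 3.4], [0, 0, 0.16], 5],
    [[3.17, 6.14, 3.4], [0, 0, 0.16], 0],
    [[3.17, 6.14, 3.4], [0, 0, 0.16], 0],
    [[3.17, 6.14, 3.4], [0, 0, 0.16], 0],
  ],
)

```text
t: 41.98
position: [0.5367, 0.0671, 0.1369]
ee_rot: [[-0.102, 0.995, -0.002], [0.995, 0.102, 0.001], [0.001, -0.002, -1.0]]
contact_force: [-1.9, 0.3, 7.1]
grip_width: 0.0095
grip_force: 30.0
```

move_arm(
  deltas=[
    [[0.03, 0, 0], [0, 0, 0], 0],
    [[0.06, 0, 0], [0, 0, 0], 0],
    [[0.06, 0, 0], [0, 0, 0], 0],
  ],
)

```text
t: 42.35
position: [0.5367, 0.0673, 0.1368]
ee_rot: [[-0.102, 0.995, -0.002], [0.995, 0.102, -0.0], [0.0, -0.002, -1.0]]
contact_force: [-1.0, -3.4, 6.2]
grip_width: 0.0098
grip_force: 30.0
```

move_arm(
  deltas=[
    [[0.02, 0, -0.04], [0, 0, 0], 0],
    [[0.04, 0, -0.08], [0, 0, 0], 0],
    [[0.05, 0, -0.1], [0, 0, 0], 0],
    [[0.05, 0, -0.1], [0, 0, 0], 0],
    [[0.05, 0, -0.1], [0, 0, 0], 0],
  ],
)

```text
t: 42.98
position: [0.5364, 0.0675, 0.137]
ee_rot: [[-0.102, 0.995, -0.003], [0.995, 0.102, -0.001], [-0.0, -0.003, -1.0]]
contact_force: [1.6, -6.8, 1.9]
grip_width: 0.0101
grip_force: 30.0
```

move_arm(
  deltas=[
    [[0.01, 0, 0], [0, 0, 0], 0],
    [[0.01, 0, 0], [0, 0, 0], 0],
    [[0.01, 0, 0], [0, 0, 0], 0],
    [[0.01, 0, 0], [0, 0, 0], 0],
  ],
)

```text
t: 43.48
position: [0.5365, 0.0675, 0.137]
ee_rot: [[-0.102, 0.995, -0.003], [0.995, 0.102, -0.001], [-0.0, -0.003, -1.0]]
contact_force: [1.4, -7.2, 1.8]
grip_width: 0.01
grip_force: 30.0
```

move_arm(
  deltas=[
    [[0, 0, 0], [0, 0, 0], 8],
    [[0, 0, 0], [0, 0, 0], 20],
    [[0, 0, 0], [0, 0, 0], 30],
    [[0, 0, -3], [0, 0, 0], 35],
    [[0, 0, -8], [0, 0, 0], 35],
    [[0, 0, -8], [0, 0, 0], 35],
  ],
)

```text
t: 44.22
position: [0.5376, 0.0685, 0.2203]
ee_rot: [[-0.102, 0.995, 0.001], [0.995, 0.102, 0.001], [0.001, 0.001, -1.0]]
contact_force: [1.3, 0.5, -0.5]
grip_width: 0.0323
grip_force: 0.0
```

Run:
```python
from path import *
st=status.state();print(st['t'],st['position'])
for z in(.21,.140): print(delta([.4855,.019,z],rot(np.radians(15)),st))
```

```text
44.225 [0.5375679  0.068513   0.22029395]
([-4.39, -5.69, 1.02], [0.001, -0.001, -0.159])
([-4.4, -5.7, 8.02], [0.001, -0.001, -0.159])
```

move_arm(
  deltas=[
    [[-2.2, -2.8, 0], [0, 0, -0.08], 35],
    [[-4.4, -5.7, 0.5], [0, 0, -0.16], 35],
    [[-4.4, -5.7, 1], [0, 0, -0.16], 35],
    [[-4.4, -5.7, 1], [0, 0, -0.16], 35],
    [[-4.4, -5.7, 5], [0, 0, -0.16], 35],
    [[-4.4, -5.7, 8], [0, 0, -0.16], 35],
    [[-4.4, -5.7, 8], [0, 0, -0.16], 25],
    [[-4.4, -5.7, 8], [0, 0, -0.16], 0],
    [[-4.4, -5.7, 8], [0, 0, -0.16], 0],
    [[-4.4, -5.7, 8], [0, 0, -0.16], 0],
  ],
)

```text
t: 45.48
position: [0.4845, 0.0188, 0.1378]
ee_rot: [[-0.259, 0.966, -0.002], [0.966, 0.259, 0.001], [0.001, -0.002, -1.0]]
contact_force: [2.5, 1.8, 5.2]
grip_width: 0.0093
grip_force: 30.0
```

Run:
```python
from path import *
st=status.state();print(np.round(st['contact_force'],1),np.round(st['position'],4),st['grip_width'],np.array(st['ee_rot'])[:,1].round(3))
piv=np.array([.4785,.0474])
for a in list(range(-65,10,9)):
    h=np.radians(a);t=np.array([-np.sin(h),np.cos(h)])
    p=piv+.030*np.array([np.cos(h),np.sin(h)])+.002*t
    print(a,delta([*p,.140],rot(h+np.pi/2),st))
```

```text
[2.5 1.8 5.2] [0.4845 0.0188 0.1378] 0.009264644691057606 [ 0.966  0.259 -0.002]
-65 ([-0.0, 0.87, -0.22], [-0.002, -0.002, -0.174])
-56 ([0.15, 1.32, -0.22], [-0.002, -0.002, -0.331])
-47 ([0.36, 1.74, -0.22], [-0.002, -0.002, -0.488])
-38 ([0.64, 2.12, -0.22], [-0.001, -0.002, -0.645])
-29 ([0.98, 2.45, -0.22], [-0.001, -0.002, -0.802])
-20 ([1.36, 2.73, -0.22], [-0.001, -0.002, -0.959])
-11 ([1.78, 2.94, -0.22], [-0.001, -0.002, -1.117])
-2 ([2.23, 3.08, -0.22], [-0.001, -0.002, -1.274])
7 ([2.7, 3.16, -0.22], [-0.001, -0.003, -1.431])
```

move_arm(
  deltas=[
    [[0, 0, -0.1], [0, 0, 0], 15],
    [[0, 0.2, -0.2], [0, 0, -0.05], 15],
    [[0, 0.5, -0.2], [0, 0, -0.1], 15],
    [[0, 0.87, -0.2], [0, 0, -0.17], 15],
    [[0.15, 1.32, -0.2], [0, 0, -0.33], 15],
    [[0.36, 1.74, -0.2], [0, 0, -0.49], 15],
    [[0.64, 2.12, -0.2], [0, 0, -0.65], 15],
    [[0.98, 2.45, -0.2], [0, 0, -0.8], 15],
    [[1.36, 2.73, -0.2], [0, 0, -0.96], 15],
    [[1.78, 2.94, -0.2], [0, 0, -1.12], 15],
    [[2.0, 3.02, -0.2], [0, 0, -1.2], 15],
    [[2.23, 3.08, -0.2], [0, 0, -1.27], 15],
    [[2.23, 3.08, -0.2], [0, 0, -1.27], 15],
  ],
)

```text
t: 47.1
position: [0.5077, 0.0482, 0.1384]
ee_rot: [[-0.999, 0.039, -0.005], [0.039, 0.999, 0.001], [0.005, 0.0, -1.0]]
contact_force: [-1.0, 0.3, 0.6]
grip_width: 0.0135
grip_force: 0.2
```

move_arm(
  deltas=[
    [[0, 0.1, 0], [0, 0, -0.05], 15],
    [[0, 0.2, 0], [0, 0, -0.1], 15],
    [[0, 0.3, 0], [0, 0, -0.14], 15],
    [[0, 0.35, 0], [0, 0, -0.14], 15],
    [[0, 0.35, 0], [0, 0, -0.14], 15],
  ],
)

```text
t: 47.72
position: [0.5078, 0.0516, 0.1384]
ee_rot: [[-0.995, -0.1, -0.005], [-0.1, 0.995, 0.001], [0.005, 0.001, -1.0]]
contact_force: [-0.3, -0.5, 0.1]
grip_width: 0.0141
grip_force: 0.4
```

move_arm(
  deltas=[
    [[0, 0.06, 0], [0, 0, 0], 15],
    [[0, 0.1, 0], [0, 0, 0], 15],
    [[0, 0.1, 0], [0, 0, 0], 15],
  ],
)

```text
t: 48.1
position: [0.5079, 0.0527, 0.1384]
ee_rot: [[-0.995, -0.101, -0.004], [-0.101, 0.995, 0.001], [0.004, 0.001, -1.0]]
contact_force: [-0.0, -1.2, -0.5]
grip_width: 0.0138
grip_force: 0.5
```

move_arm(
  deltas=[
    [[0, 0.05, 0], [0, 0, 0], 15],
    [[0, 0.08, 0], [0, 0, 0], 15],
    [[0, 0.08, 0], [0, 0, 0], 15],
  ],
)

```text
t: 48.48
position: [0.5078, 0.0535, 0.1384]
ee_rot: [[-0.995, -0.101, -0.004], [-0.101, 0.995, 0.001], [0.004, 0.001, -1.0]]
contact_force: [0.8, -1.8, -0.7]
grip_width: 0.0143
grip_force: 0.6
```

move_arm(
  deltas=[
    [[0, 0.05, 0], [0, 0, 0], 15],
    [[0, 0.1, 0], [0, 0, 0], 15],
    [[0, 0.1, 0], [0, 0, 0], 15],
  ],
)

```text
t: 48.85
position: [0.5077, 0.0544, 0.1384]
ee_rot: [[-0.995, -0.101, -0.004], [-0.101, 0.995, 0.0], [0.004, 0.001, -1.0]]
contact_force: [1.4, -3.9, -1.1]
grip_width: 0.0142
grip_force: 1.6
```

move_arm(
  deltas=[
    [[0, 0.03, 0], [0, 0, 0], 15],
    [[0, 0.06, 0], [0, 0, 0], 15],
    [[0, 0.06, 0], [0, 0, 0], 15],
  ],
)

```text
t: 49.22
position: [0.5076, 0.0547, 0.1384]
ee_rot: [[-0.995, -0.101, -0.004], [-0.101, 0.995, -0.0], [0.004, 0.0, -1.0]]
contact_force: [2.2, -7.1, -1.0]
grip_width: 0.0143
grip_force: 3.3
```

move_arm(
  deltas=[
    [[0, -0.15, 0], [0, 0, 0], 18],
    [[0, -0.15, 0], [0, 0, 0], 26],
    [[0, -0.15, 0], [0, 0, 0], 30],
    [[0, -0.15, -3], [0, 0, 0], 30],
    [[0, -0.15, -8], [0, 0, 0], 30],
    [[5, -0.15, -12], [0, 0, 0], 30],
    [[10, -0.15, -16], [0, 0, 0], 30],
    [[13, -0.15, -18], [0, 0, 0], 30],
    [[13, -0.15, -18], [0, 0, 0], 30],
  ],
)

```text
t: 50.35
position: [0.3783, 0.0403, 0.3216]
ee_rot: [[-0.995, -0.101, 0.001], [-0.101, 0.995, 0.001], [-0.001, 0.001, -1.0]]
contact_force: [0.8, -0.6, -0.0]
grip_width: 0.0282
grip_force: 0.0
```

Run:
```python
from path import *
st=status.state();print(st['t'],np.round(st['position'],3))
d6=np.radians(95.9);dx=np.array([np.cos(d6),np.sin(d6)]);ny=np.array([-np.sin(d6),np.cos(d6)*1]);ny=np.array([-dx[1],dx[0]])
home=np.array([.5362,.067])
for n in('scene','top'):
    im,d=get_image(n);c=calibration(n);v,u=np.nonzero(d>0)
    W=(np.c_[u,v,np.ones(len(u))]@np.linalg.inv(np.array(c['K'])).T*d[v,u][:,None]-np.array(c['t']))@np.array(c['R'])
    l=(W[:,:2]-home)@np.c_[dx,ny];
    pin=(W[:,2]>.175)&(W[:,2]<.204)&(l[:,1]>.012)&(l[:,1]<.075)&(l[:,0]>-.07)&(l[:,0]<.03)
    tab=(W[:,2]>.196)&(W[:,2]<.212)&(abs(l[:,1])<.01)&(abs(l[:,0])<.025)
    arm=(W[:,2]>.159)&(W[:,2]<.169)&(l[:,1]>-.02)&(l[:,1]<.075)&(l[:,0]>-.1)&(l[:,0]<.005)&((abs(l[:,1])>.013))
    q=l[arm]*1000;f=cv2.fitLine(q.astype('float32'),cv2.DIST_HUBER,0,.01,.01).ravel() if len(q)>5 else None
    print(n,'pin(home x,y mm)',pin.sum(),(l[pin].mean(0)*1000).round(1),'tab',tab.sum(),(l[tab].mean(0)*1000).round(1),'arm',len(q),f, 'angle',None if f is None else np.arctan(f[0]/f[1]).round(3))
```

```text
50.35 [0.378 0.04  0.322]
scene pin(home x,y mm) 43 [-13.5  27.8] tab 46 [-1.9 -3. ] arm 89 [ 5.5734385e-03  9.9998444e-01 -1.3902916e+01  3.9573940e+01] angle 0.006
top pin(home x,y mm) 20 [-12.9  30.1] tab 38 [-1.3 -1.1] arm 113 [ 1.9746406e-02  9.9980503e-01 -1.2236309e+01  4.3752304e+01] angle 0.02
```

```bash
python3 -c "
from workcell import r
print(r.finish_job())"
```

```text
the job is handed in; nothing more can be done
None
```

The job is handed in at about 50 s, with no verdict returned yet: the ring was pressed home at about 7 N, and the cameras put the keeper within about 0.02 rad of closed. The real fingertips sit about 32 mm short of the stated TCP, so I held the tab by its top edge at first and missed the pin once; I then regripped lower and redid the press before closing the keeper.

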